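# Load filter cartridges through the spring flaps of the conditioning station

### The arm

A 6-joint arm with a two-finger parallel gripper is mounted at the origin on the work surface. World frame = base frame: x ahead of the robot, y to its left, z up, the work surface at z = 0. Lengths are in m, angles in rad, forces in N, time in s.
With the tool pointing down it reaches from about 0.325 to 0.75 m from the base axis. Payload 7.6 kg.
Tool frame: the origin (TCP) lies between the finger pads; the fingertips stand 11 mm ahead of it and the grasp point (between the pads) lies 8 mm behind it; z points along the fingers, y is the line along which they close (so a half turn about z gives the same grasp; the last joint's range is limited). The gripper opens to 85 mm and grips with 20 to 120 N. Pads are 22 mm wide; open, the fingers measure 114 mm over their backs; the gripper's body (76 mm by 85 mm) begins 54 mm behind the grasp point. The pads swing forward as they close: fully open they stand 13 mm farther back than shut.
Start: joints at [1.274, 0.052, 1.401, -0, 1.689, -0.07], TCP at [0.118, 0.512, 0.242] pointing down, gripper open.
Joint ranges: [-2.9, 2.9], [-0.91, 2.17], [0.12, 2.37], [-1.06, 4.2], [0.26, 2.73], [-2.93, 2.93]. Speed limits (rad/s): [2.57, 2.57, 3.01, 3.14, 3.14, 3.14].

### API

Orientations are given as a 3x3 rotation matrix whose columns are the frame's x, y, z axes.
In Python, from rig import status, viewer, ctrl, spotter gives the robot as it stands.
- The arm moves only by the tool play_rows, never from a script. Its argument "plan" is one flat list of numbers, 5 for each row, row after row: the shift along the tool's x, y, z in m, then the turn about the tool's z in rad, then the opening, from 0 (shut) to 1 (fully open). A call has 1 to 5 rows; each row is the pose to reach, as a shift and turn from the pose commanded when the call began, along the tool's axes at that moment; what a row does not reach only later rows make up. A row lasts 1/10 s, in which the tool goes at most 50 mm and 8.59 degrees, less where a joint would pass 70% of its speed; a pose out of reach is approached as far as the arm can. A call with a gripper value outside its range is refused whole. The fingers move at their own pace and stop on an object; "newtons" is the grip in N (left out, the last holds). Time passes only in rows, so rows that repeat a pose let the fingers close. It gives the time, the measured TCP pose, the force, the opening and the grip force at its end, in the units of the state.
- status.state(): the state, without advancing time (a new reading comes with each control period).
- viewer.get_image(name): name is "side" or "top"; returns a dict with "color" (384x512x3 uint8, red, green, blue), "camera_matrix" (3x3 intrinsics, pixels), "T" (4x4, takes a point from camera to world coordinates). Camera axes: x right, y up, looking along -z (the intrinsics and any distortion apply to the point x, -y, -z); pixel columns grow to the right and rows downward; lengths in m; the calibration is good to about 2 mm. A picture is of the moment at which its call begins. There is no depth.
- ctrl.sign_off(): hands the job in; it is judged then, once.
Trained networks look in the newest picture that a camera, given by its name, has taken for a name from the list of things; names that differ only in an ending like _2 or _b are one class to them, and where a whole thing is asked for, a point or a joint stands for the part that bears it (a point fixed in the world has none). Each returns a list of dicts, best first, with "confidence" (0 to 1); they miss things now and then, are a little off and sometimes report something else, mostly with a low value. They report only what shows in the picture. A call takes as long as a camera call. They do not tell look-alikes from the thing itself.
- spotter.search_frame(camera, target): "point" ([x, y, z] in m, in the coordinates of the camera as it stood for that picture, good to about 4 mm: the middle of the surface that is visible of it).
The state is a dict: "clock": time; "joint_pos": joint angles; "qvel": joint speeds; "joint_efforts": joint torques, N m; "eef_pos": TCP position; "eef_rot": TCP orientation; "wrist_force": force on the tool from outside, world axes, zero at the start; "ft_torque": the same for the moment, N m; "finger_gap": finger opening in m; "grasp_force": force on a finger pad.
Only numpy, scipy, OpenCV 4.12 (cv2) and the standard library are available. Lean on these libraries where they do the work, as an engineer would, in place of code of your own. Each camera call takes 0.05 s, during which the arm holds its last target. There are 200 camera calls.

### The job

Switch off the fan (yellow toggle, on at the start) before anything goes through the flaps; then lay every filter cartridge that stands on the bench on its side in the V-shaped loading trough, pointing along it, and push it on through the orange spring flaps into the chamber, one after another, until all are lying inside and the flaps have closed behind them. Only then switch the fan back on and switch the pump on (blue toggle); do not move the white toggles or disturb the beakers, the wash bottle and the hand-held meter.

Things in the scene. Friction and masses are not known exactly. Their poses are not given: they have to be found in the camera images.
- station: fixed conditioning station: a straight steel V-trough along its own y. Origin on the bench under the middle of the flap doorway; +y points into the chamber, x across, z up. The V's faces rise at 40 degrees from a bottom line 8 mm above the bench, out to 18 mm either side (23 mm up). Open loading part from y = -187 mm to the flaps at 0, chamber from 0 to an end wall at 345 mm, then a blue box 100 mm high
- trough_mid (a point): middle of the loading part (y = -95 mm), on the axis line of a lying cartridge, 36.7 mm above the bench. The trough is narrower (about 44 mm over all at most) than a cartridge is wide and has no side walls, so fingers can pass down beside it to the bench; end wall at y = -187 mm, 34 mm high; open above. A cartridge held upright on the V rests with its lower end 23 mm above the bench
- flap_mid (a point): middle of the flap doorway on the trough's centre line, 36.7 mm above the bench. From here to y = 80 mm the chamber is open above, so fingers can follow a cartridge in between the leaves and lift out. Push until its rear end is 30 to 40 mm past the flaps, otherwise the leaves cannot close behind it
- chamber_mid (a point): middle of the chamber (y = 172 mm), 36.7 mm above the bench. Black walls 34 to 44 mm either side, 72 mm high; clear roof from y = 80 mm on (top 77 mm, a bar on it to 89 mm). Room for three cartridges end to end; each pushes those before it further in
- flap_left (a joint): orange spring leaf on the doorway's -x side, 29 mm wide, from 37 to 69 mm above the bench, on an upright hinge 32 mm from the middle (posts 70 mm high): 0 = shut across the doorway, grows to 1.6 rad as it swings into the chamber (+y only). A spring shuts it: about 0.7 N at its edge to start it, 2.2 N at 90 degrees
- flap_right (a joint): the like leaf on the doorway's +x side, same values
- bank: the fixed grey toggle bank, 100 x 236 mm, 20 mm high, with five black toggle modules (top 36 mm above the bench) in a row along its y at 44 mm pitch, in varying order. Origin on the bench under its middle; x points across the row, off side to on side
- fan_tip (a point): tip of the yellow fan toggle, a small roller-shaped cap 14 mm across on a 8 mm lever; the hinge is 55 mm below it along the lever, 38 mm above the bench. The cap stands 86 mm above the bench at either end, 93 mm upright
- pump_tip (a point): tip of the blue pump toggle, a small roller-shaped cap 14 mm across on a 8 mm lever; the hinge is 55 mm below it along the lever, 38 mm above the bench. The cap stands 86 mm above the bench at either end, 93 mm upright
- aux1_tip (a point): tip of the first white toggle, a small roller-shaped cap 14 mm across on a 8 mm lever; the hinge is 55 mm below it along the lever, 38 mm above the bench. The cap stands 86 mm above the bench at either end, 93 mm upright
- aux2_tip (a point): tip of the second white toggle, a small roller-shaped cap 14 mm across on a 8 mm lever; the hinge is 55 mm below it along the lever, 38 mm above the bench. The cap stands 86 mm above the bench at either end, 93 mm upright
- aux3_tip (a point): tip of the third white toggle, a small roller-shaped cap 14 mm across on a 8 mm lever; the hinge is 55 mm below it along the lever, 38 mm above the bench. The cap stands 86 mm above the bench at either end, 93 mm upright
- sw_fan (a joint): yellow fan toggle; starts on. Joint, rad: 0 = off (lever leans 0.5 rad from vertical towards the bank's -x, the robot's side), 1.0 = on (leans 0.5 rad the other way); it turns about the bank's y, stays where it is left by friction (about 1.5 N at the tip), and stops at 0 and 1. 
- sw_pump (a joint): blue pump toggle; starts off. Joint, rad: 0 = off (lever leans 0.5 rad from vertical towards the bank's -x, the robot's side), 1.0 = on (leans 0.5 rad the other way); it turns about the bank's y, stays where it is left by friction (about 1.5 N at the tip), and stops at 0 and 1. 
- cart1: white filter cartridge with blue end caps and a steel band round the middle: a cylinder 44 mm in diameter, 90 mm long, about 0.25 kg. Origin at its centre, z along its axis (both ends alike). Starts standing upright on the bench (origin 45 mm up). None from the start = not there this time
- cart2: white filter cartridge with blue end caps and a steel band round the middle: a cylinder 44 mm in diameter, 90 mm long, about 0.25 kg. Origin at its centre, z along its axis (both ends alike). Starts standing upright on the bench (origin 45 mm up). None from the start = not there this time
- cart3: white filter cartridge with blue end caps and a steel band round the middle: a cylinder 44 mm in diameter, 90 mm long, about 0.25 kg. Origin at its centre, z along its axis (both ends alike). Starts standing upright on the bench (origin 45 mm up). None from the start = not there this time
- beaker: glass beaker 68 mm across, 85 mm high, origin under its base; leave alone
- beaker2: glass beaker 52 mm across, 65 mm high, origin under its base; leave alone
- wash: white wash bottle 60 mm across, 160 mm high; leave alone
- meter: grey hand-held meter 160 x 75 x 30 mm, lying; leave alone
Not all that is in view belongs to the job. Leave any red look-alike of the cart1 alone. Leave any brown look-alike of the cart3 alone.

How it is judged:
On the way, in this order (a step that is already met when the one before it is completed fails the run):
1. the fan (yellow toggle) is switched off (value of joint sw_fan below 0.15 rad), for 0.2 s.
2. every cartridge present lies inside the chamber and both flap leaves are shut, fan still off (y of cart1 in the frame of station between 0.055 and 0.345 m and x of cart1 in the frame of station between -0.02 and 0.02 m and z of each of cart1, cart2, cart3 in the frame of station below 0.05 m and angle between the z axis of each of cart1, cart2, cart3 and the y axis of station, either way round below 0.2 rad and linear speed of each of cart1, cart2, cart3 below 0.03 m/s and y of cart2 in the frame of station between 0.055 and 0.345 m and x of cart2 in the frame of station between -0.02 and 0.02 m and y of cart3 in the frame of station between 0.055 and 0.345 m and x of cart3 in the frame of station between -0.02 and 0.02 m and value of joint each of flap_left, flap_right below 0.12 rad and value of joint sw_fan below 0.15 rad), for 0.2 s.
3. fan and pump are switched on (value of joint each of sw_fan, sw_pump above 0.85 rad), for 0.2 s.
At the end, for the whole second after the job is handed in: every cartridge present lies at rest in the chamber's trough (centre more than 55 mm past the flaps, within 20 mm of the trough's middle line, axis within 0.2 rad of it), both leaves shut (below 0.12 rad), fan and pump toggles on (above 0.85 rad) (all of step 3 and y of cart1 in the frame of station between 0.055 and 0.345 m and x of cart1 in the frame of station between -0.02 and 0.02 m and z of each of cart1, cart2, cart3 in the frame of station below 0.05 m and angle between the z axis of each of cart1, cart2, cart3 and the y axis of station, either way round below 0.2 rad and linear speed of each of cart1, cart2, cart3 below 0.03 m/s and y of cart2 in the frame of station between 0.055 and 0.345 m and x of cart2 in the frame of station between -0.02 and 0.02 m and y of cart3 in the frame of station between 0.055 and 0.345 m and x of cart3 in the frame of station between -0.02 and 0.02 m and value of joint each of flap_left, flap_right below 0.12 rad); the robot touches nothing.
It fails at once if a flap is pushed open while the fan is on (value of joint sw_fan above 0.5 rad and value of joint any of flap_left, flap_right above 0.35 rad).
It fails at once if a flap is pushed open while the pump is on (value of joint sw_pump above 0.5 rad and value of joint any of flap_left, flap_right above 0.35 rad).
It fails at once if a white toggle is moved (distance of any of aux1_tip, aux2_tip, aux3_tip from where it was at the start of the episode above 0.015 m).
It fails at once if a beaker, the wash bottle or the meter is pushed away or knocked over (distance of any of beaker, beaker2, wash, meter from where it was at the start of the episode above 0.04 m).
Of cart1, cart2, cart3 only 2 to 3 are there at a start; the rules pass over those that are not, and their reading is None.
At some moment in a run one of cart1, cart2, cart3 may be knocked a few centimetres aside while the robot is not near it.
Once in a run the grip may slacken for a moment while it holds something.
It also fails if it takes over 210 s, if anything falls off the work surface, if the arm or the gripper's body presses on something with over 40 N, if the wrist force passes 120 N, or if a joint passes its speed limit or range.

## Working session

There is one attempt and no reset: what is moved stays moved. The work goes in short steps, Python scripts to look and compute and a tool call to move; the robot and the scene stay as the last step left them, time stands still between calls to the robot, and variables do not carry over. Pictures are saved under pics/ and viewed, at most 14 in all, crops included, and the job is handed in when it is done.

Besides the shell and the picture viewer there is one more tool, called after "Call:" as name(argument=value, ...), one argument or row to a line, values as JSON. play_rows: Moves the arm, as the interface text tells. Its arguments: {"type":"object","properties":{"plan":{"type":"array","items":{"type":"number"}},"newtons":{"type":"number"}},"required":["plan"]}

```bash
ls; mkdir -p pics; cat > h.py <<'E'
import numpy as np, cv2
from rig import status, viewer, ctrl, spotter
def im(n,f=None):
    d=viewer.get_image(n)
    if f: cv2.imwrite('pics/'+f,d['color'][:,:,::-1])
    return d
def w2p(d,P):
    T=np.array(d['T']);K=np.array(d['camera_matrix']);c=np.linalg.inv(T)@np.append(P,1)
    q=K@np.array([c[0],-c[1],-c[2]]);return q[:2]/q[2]
def p2w(d,u,v,z):
    T=np.array(d['T']);K=np.array(d['camera_matrix']);r=np.linalg.inv(K)@np.array([u,v,1.])
    r=T[:3,:3]@np.array([r[0],-r[1],-r[2]]);o=T[:3,3];return o+r*(z-o[2])/r[2]
def find(d,n,t,k=5):
    T=np.array(d['T'])
    return [(round(x['confidence'],2),(T@np.append(x['point'],1))[:3].round(4).tolist()) for x in spotter.search_frame(n,t)[:k]]
E
python3 - <<'E'
from h import *
np.set_printoptions(precision=4,suppress=True)
for n in('top','side'):
    d=im(n,n+'0.png');print(n,np.array(d['T']),np.array(d['camera_matrix']).tolist(),[k for k in d])
    for t in('cart1','fan_tip','pump_tip','aux1_tip','bank','station'): print(t,find(d,n,t))
s=status.state();print({k:np.array(v).round(4).tolist() for k,v in s.items()})
E
```

```text
pics
top [[-0.0178  0.9985 -0.051   0.4099]
 [-0.9998 -0.0172  0.012   0.0053]
 [ 0.0112  0.0512  0.9986  1.7218]
 [ 0.      0.      0.      1.    ]] [[446.4513862791347, 0.0, 255.19606639900942], [0.0, 446.4513862791347, 194.86336027594484], [0.0, 0.0, 1.0]] ['color', 'camera_matrix', 'T']
cart1 [(0.71, [0.4701, -0.3814, 0.0902]), (0.69, [0.488, -0.1715, 0.0939]), (0.63, [0.4044, -0.1074, 0.092]), (0.43, [0.4712, -0.2858, 0.0886])]
fan_tip [(0.6, [0.3138, -0.2246, 0.0171])]
pump_tip []
aux1_tip [(0.49, [0.3783, -0.4283, 0.1101])]
bank [(0.65, [0.4521, 0.2128, 0.0218])]
station [(0.21, [0.6668, 0.2114, 0.0745])]
side [[ 0.9921  0.0547 -0.1125  0.36  ]
 [-0.1236  0.5703 -0.8121 -1.0356]
 [ 0.0198  0.8196  0.5726  0.8115]
 [ 0.      0.      0.      1.    ]] [[443.9411295799642, 0.0, 252.91894727275618], [0.0, 443.9411295799642, 192.75758818595173], [0.0, 0.0, 1.0]] ['color', 'camera_matrix', 'T']
cart1 [(0.9, [0.4679, -0.3057, 0.0717]), (0.78, [0.4762, -0.09, 0.0683]), (0.61, [0.4014, -0.1223, 0.0582]), (0.57, [0.4696, -0.4057, 0.0683]), (0.55, [0.4885, -0.1943, 0.0663])]
fan_tip [(0.59, [0.4618, 0.1351, 0.0774]), (0.18, [0.4695, -0.3028, 0.0689])]
pump_tip [(0.5, [0.4347, 0.1844, 0.0747])]
aux1_tip []
bank [(0.84, [0.4543, 0.1178, 0.0199])]
station [(0.76, [0.6586, 0.1288, 0.0646])]
{'clock': 0.7, 'joint_pos': [1.2737, 0.0522, 1.4007, -0.0, 1.6886, -0.0703], 'qvel': [-0.0005, 0.0011, -0.0005, 0.0004, -0.0009, -0.001], 'joint_efforts': [0.0009, -38.1466, -36.0254, -0.0001, 0.0002, 0.0], 'eef_pos': [0.118, 0.5116, 0.2423], 'eef_rot': [[-0.9744, 0.2248, 0.0], [0.2248, 0.9744, 0.0001], [-0.0, 0.0001, -1.0]], 'wrist_force': [-0.1926, -0.4558, 1.2714], 'ft_torque': [0.0786, 0.0089, 0.0242], 'grasp_force': 0.0, 'finger_gap': 0.0857}
```

View pics/top0.png

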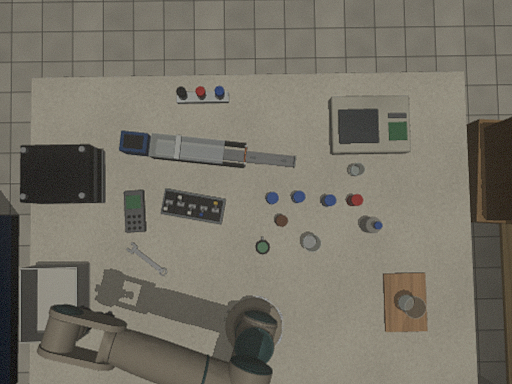

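View pics/side0.png

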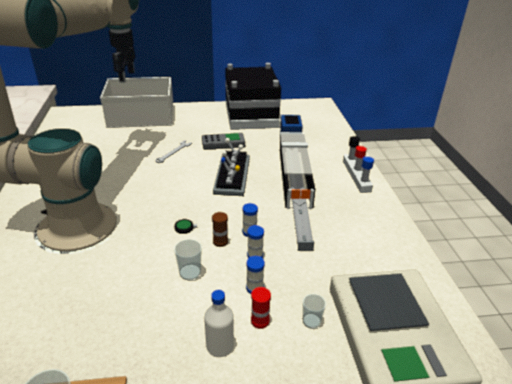

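The top view shows three blue-capped cartridges at (272,198), (298,197) and (329,200). The look-alikes are red at (356,200) and brown at (281,220). The trough runs from (295,161) to the blue box at (134,142), and the bank is at (193,206). I'll check the choice and the station and bank geometry in close crops.

```bash
python3 - <<'E'
from h import *
d=im('top');c=d['color'][:,:,::-1]
a=cv2.resize(c[125:240,110:310],None,fx=4,fy=4,interpolation=cv2.INTER_CUBIC);cv2.imwrite('pics/t1.png',a)
s=im('side');c=s['color'][:,:,::-1]
cv2.imwrite('pics/s1.png',cv2.resize(c[100:330,190:340],None,fx=2.6,fy=2.6,interpolation=cv2.INTER_CUBIC))
# blue caps centroid
hsv=cv2.cvtColor(d['color'],cv2.COLOR_RGB2HSV)
m=cv2.inRange(hsv,(105,110,60),(130,255,255));n,l,st,ce=cv2.connectedComponentsWithStats(m)
for i in range(1,n):
    if st[i,4]>8: print(st[i],ce[i].round(1),p2w(d,*ce[i],0.088).round(4))
E
```

```text
[215  87   9   8  60] [218.9  90.5] [0.883  0.1133 0.088 ]
[267 193  11  11  93] [272.1 197.5] [ 0.4826 -0.0763  0.088 ]
[294 192  11  11  89] [298.8 196.4] [ 0.485  -0.1741  0.088 ]
[325 195  11  11  91] [329.7 199.9] [ 0.4703 -0.2875  0.088 ]
[375 222   7   7  37] [378.  225.1] [ 0.3749 -0.4623  0.088 ]
```

View pics/t1.png

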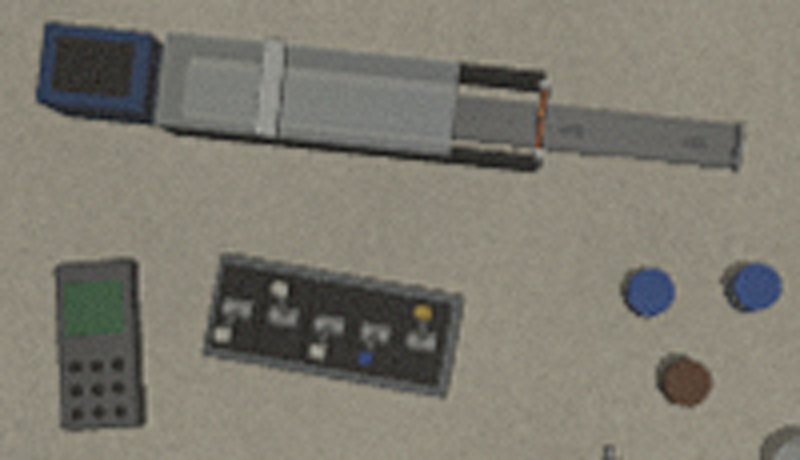

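View pics/s1.png

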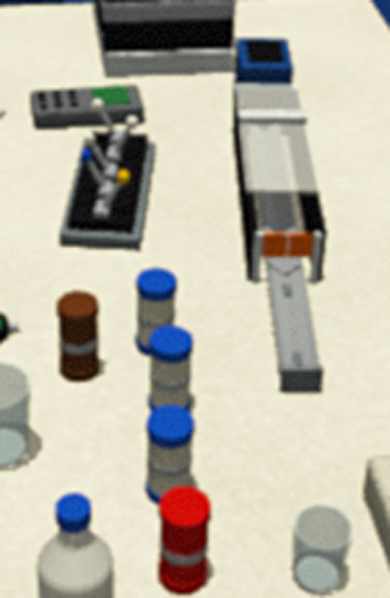

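The crops show the yellow toggle at the bank's near-cartridge end, leaning on; crop (422,313). Blue is next to it, off, at (365,358). Whites are at (318,352), (280,288) and (222,335). The doorway is at (543,117) and the trough's end wall at (739,147). The three blue-capped cartridges stand clear of the red and brown ones. Next I'll compute the frames.

```bash
cat >> h.py <<'E'
def fit(d,src,px):
    "planar pose (x,y,yaw) of a bench-fixed frame from local points and top pixels"
    from scipy.optimize import least_squares
    src=np.array(src,float)
    def P(p):
        c,s=np.cos(p[2]),np.sin(p[2]);return [np.array([p[0]+c*q[0]-s*q[1],p[1]+s*q[0]+c*q[1],q[2]]) for q in src]
    r=least_squares(lambda p:np.ravel([w2p(d,q) for q in P(p)]-np.array(px)),[.5,.1,0],loss='soft_l1')
    return r.x,(r.fun.reshape(-1,2)).round(1).tolist()
E
python3 - <<'E'
from h import *
d=im('top')
C=lambda x,y:(110+x/4-.4,125+y/4-.4)
p,r=fit(d,[(-.05,-.118,.02),(.05,-.118,.02),(.05,.118,.02),(-.05,.118,.02),(.0264,-.088,.09),(-.0264,-.044,.09),(-.0264,0,.09),(.0264,.044,.09),(-.0264,.088,.09)],
 [C(446,397),C(462,294),C(222,255),C(206,354),C(422,313),C(365,358),C(318,352),C(280,288),C(222,335)])
print('bank',p.round(4),r)
p,r=fit(d,[(0,-.187,.034),(0.032,0,.07),(-.032,0,.07),(0,0,.055),(.022,-.187,.034),(-.022,-.187,.034),(0,.345,.05)],
 [C(739,147),C(545,78),C(541,155),C(543,117),C(741,122),C(737,170),C(158,80)])
print('station',p.round(4),r)
c,s=np.cos(p[2]),np.sin(p[2])
for y in(-.187,-.14,-.095,0,.02,.345): print(y,np.array([p[0]-s*y,p[1]+c*y]).round(4),np.hypot(p[0]-s*y,p[1]+c*y).round(3))
E
```

```text
bank [ 0.4588  0.223  -0.186 ] [[0.0, 0.2], [0.5, 0.1], [-0.5, -0.6], [-1.2, 0.6], [0.3, -0.5], [0.1, 0.5], [-0.0, -0.1], [0.1, -0.3], [0.2, 0.1]]
station [ 0.647   0.02   -0.1295] [[-0.2, -0.4], [0.3, 1.5], [-0.6, -0.8], [-0.1, 0.8], [-0.1, 0.1], [-0.3, -0.5], [5.0, -0.1]]
-0.187 [ 0.6228 -0.1655] 0.644
-0.14 [ 0.6289 -0.1189] 0.64
-0.095 [ 0.6347 -0.0742] 0.639
0 [0.647 0.02 ] 0.647
0.02 [0.6496 0.0398] 0.651
0.345 [0.6915 0.3621] 0.781
```

```bash
cat >> h.py <<'E'
BK=(.4588,.223,-.186); ST=[.647,.020,-.122]
def loc(F,x,y): c,s=np.cos(F[2]),np.sin(F[2]);return np.array([F[0]+c*x-s*y,F[1]+s*x+c*y])
def legs(*W,turn0=0.):
    "tool-axis shift of each leg between successive world points, from the measured pose; yaw: cw angle of tool y"
    s=status.state();p=np.array(s['eef_pos']);R=np.array(s['eef_rot'])
    print('at',p.round(4),'yaw',np.arctan2(R[0,1],R[1,1]).round(3),'t',round(s['clock'],2))
    for i,w in enumerate(W):
        w=np.array(w,float)
        print('to',w.round(4),'shift',(R.T@(w-p)).round(4)); p=w
        if i==0 and turn0:
            c,q=np.cos(turn0),np.sin(turn0);R=R@np.array([[c,-q,0],[q,c,0],[0,0,1]])
E
python3 - <<'E'
from h import *
a=[*loc(BK,.066,-.088)];b=[*loc(BK,-.0085,-.088)]
legs([*a,.2],[*a,.086],[*b,.086],turn0=-.105)
E
```

```text
at [0.118  0.5116 0.2424] yaw 0.227 t 0.85
to [0.5074 0.1243 0.2   ] shift [-0.4665 -0.2898  0.0423]
to [0.5074 0.1243 0.086 ] shift [ 0.    -0.     0.114]
to [0.4342 0.1381 0.086 ] shift [0.0743 0.0048 0.    ]
```

Call:
play_rows(
  plan=[-0.04,-0.025,0.004,-0.021,0,-0.08,-0.05,0.008,-0.042,0,-0.12,-0.075,0.012,-0.063,0,-0.16,-0.1,0.016,-0.084,0,-0.2,-0.125,0.02,-0.105,0],
  newtons=30,
)

```text
clock: 1.35
eef_pos: [0.2858, 0.3434, 0.2224]
eef_rot: [[-0.993, 0.12, 0.001], [0.12, 0.993, 0.001], [-0.0, 0.001, -1.0]]
wrist_force: [0.5, 0.3, -0.1]
finger_gap: 0.0123
grasp_force: 0.0
```

```bash
python3 - <<'E'
from h import *
a=[*loc(BK,.066,-.088)];b=[*loc(BK,-.0085,-.088)]
legs([*a,.2],[*a,.086],[*b,.086])
E
```

```text
at [0.2858 0.3434 0.2224] yaw 0.121 t 1.35
to [0.5074 0.1243 0.2   ] shift [-0.2463 -0.1908  0.0224]
to [0.5074 0.1243 0.086 ] shift [ 1.00e-04 -1.00e-04  1.14e-01]
to [0.4342 0.1381 0.086 ] shift [ 0.0743  0.0049 -0.    ]
```

Call:
play_rows(
  plan=[-0.035,-0.027,0.004,0,0,-0.07,-0.054,0.008,0,0,-0.105,-0.081,0.012,0,0,-0.14,-0.108,0.016,0,0,-0.175,-0.135,0.02,0,0],
)

```text
clock: 1.85
eef_pos: [0.4432, 0.188, 0.2024]
eef_rot: [[-0.993, 0.122, 0.001], [0.122, 0.993, 0.0], [-0.001, 0.0, -1.0]]
wrist_force: [0.3, 0.6, -0.3]
finger_gap: -0.0
grasp_force: 0.0
```

Call:
play_rows(
  plan=[-0.035,-0.027,0.001,0,0,-0.0715,-0.056,0.002,0,0,-0.0715,-0.056,0.04,0,0,-0.0715,-0.056,0.08,0,0,-0.0715,-0.056,0.08,0,0],
)

```text
clock: 2.35
eef_pos: [0.5032, 0.1244, 0.1165]
eef_rot: [[-0.992, 0.122, -0.011], [0.122, 0.992, -0.002], [0.011, -0.003, -1.0]]
wrist_force: [0.3, 0.6, 0.2]
finger_gap: -0.0
grasp_force: 0.0
```

```bash
python3 - <<'E'
from h import *
a=[*loc(BK,.066,-.088)];b=[*loc(BK,-.0085,-.088)]
legs([*a,.086],[*b,.086])
im('side','fan0.png')
import cv2
i=cv2.imread('pics/fan0.png');cv2.imwrite('pics/fan0.png',cv2.resize(i[80:230,170:340],None,fx=4,fy=4,interpolation=cv2.INTER_CUBIC))
E
```

```text
at [0.5032 0.1244 0.1165] yaw 0.123 t 2.35
to [0.5074 0.1243 0.086 ] shift [-0.0045  0.0006  0.0305]
to [0.4342 0.1381 0.086 ] shift [0.0743 0.0047 0.0008]
```

View pics/fan0.png

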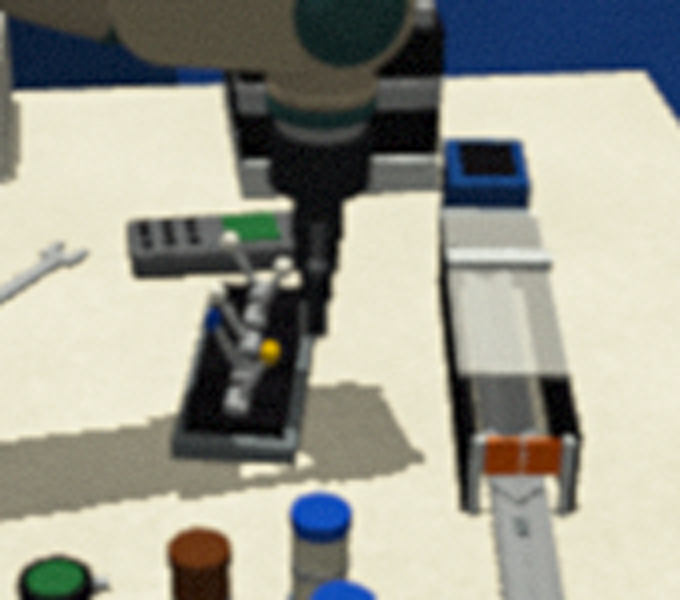

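The picture shows the shut fingers just right of the yellow cap at (270,350). I'll lower them, then push.

Call:
play_rows(
  plan=[0,0,0.03,0,0,0,0,0.03,0,0,0.025,0.002,0.03,0,0,0.04,0.003,0.03,0,0,0.055,0.004,0.03,0,0],
)

```text
clock: 2.9
eef_pos: [0.4535, 0.1366, 0.0961]
eef_rot: [[-0.993, 0.121, 0.006], [0.121, 0.993, 0.001], [-0.006, 0.002, -1.0]]
wrist_force: [1.4, -0.1, 2.0]
finger_gap: 0.0
grasp_force: 1.0
```

Call:
play_rows(
  plan=[0.008,0,0,0,0,0.015,0.0,0,0,0,0.019,0,0,0,0,0.019,0,0,0,0,0.019,0,0,0,0],
)

```text
clock: 3.4
eef_pos: [0.435, 0.1383, 0.0937]
eef_rot: [[-0.993, 0.122, 0.005], [0.122, 0.993, 0.001], [-0.005, 0.001, -1.0]]
wrist_force: [7.2, 0.7, -0.0]
finger_gap: -0.0001
grasp_force: 3.2
```

```bash
python3 - <<'E'
from h import *
b=[*loc(BK,-.0085,-.088)]
legs([*b,.086])
d=im('side');i=d['color'][:,:,::-1];cv2.imwrite('pics/fan1.png',cv2.resize(i[110:220,190:290],None,fx=4,fy=4,interpolation=cv2.INTER_CUBIC))
for x in(-.0264,.0264): print(w2p(d,[*loc(BK,x,-.088),.086]))
print(find(d,'side','fan_tip'))
E
```

```text
at [0.435  0.1383 0.0937] yaw 0.122 t 3.4
to [0.4342 0.1381 0.086 ] shift [ 0.0008 -0.0003  0.0077]
[219.51292407 167.0746707 ]
[236.46739951 167.91717499]
[(0.4, [0.4267, 0.1364, 0.0751])]
```

View pics/fan1.png

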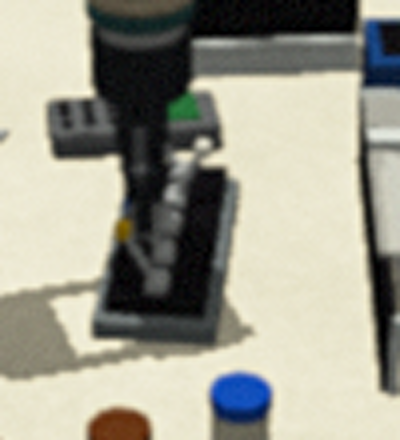

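Yellow cap is now at (221,167), at the predicted off end, with 7 N against the stop: fan off. Next, the first cartridge.

Call:
play_rows(
  plan=[-0.01,0,-0.01,0,0,-0.015,-0.01,-0.055,0,0,-0.02,-0.05,-0.09,0,0.5,-0.024,-0.095,-0.1,0,1,-0.026,-0.14,-0.1,0,1],
)

```text
clock: 4.0
eef_pos: [0.4428, -0.0055, 0.1954]
eef_rot: [[-0.993, 0.121, 0.004], [0.121, 0.993, -0.001], [-0.004, -0.0, -1.0]]
wrist_force: [1.7, -0.4, -1.0]
finger_gap: 0.0434
grasp_force: 0.0
```

```bash
cat >> h.py <<'E'
def caps(d):
    hsv=cv2.cvtColor(d['color'],cv2.COLOR_RGB2HSV)
    m=cv2.inRange(hsv,(105,110,60),(130,255,255));n,l,st,ce=cv2.connectedComponentsWithStats(m)
    return [(int(st[i,4]),p2w(d,*ce[i],.088)[:2].round(4)) for i in range(1,n) if st[i,4]>25 and 180<ce[i][1]<300]
E
python3 - <<'E'
from h import *
d=im('top');print(caps(d));s=im('side')
print(find(s,'side','cart1'))
legs([.483,-.077,.19],[.483,-.077,.054])
E
```

```text
[(91, array([ 0.4849, -0.1739])), (91, array([ 0.47  , -0.2876])), (38, array([ 0.3748, -0.462 ]))]
[(0.91, [0.3984, -0.127, 0.0591]), (0.89, [0.4866, -0.1934, 0.0679]), (0.74, [0.4769, -0.0876, 0.0698]), (0.73, [0.4666, -0.4048, 0.0669]), (0.68, [0.4687, -0.306, 0.0695])]
at [ 0.4419 -0.006   0.1928] yaw 0.127 t 4.15
to [ 0.483 -0.077  0.19 ] shift [-0.0497 -0.0652  0.0028]
to [ 0.483 -0.077  0.054] shift [-0.     0.     0.136]
```

Call:
play_rows(
  plan=[-0.025,-0.033,0,0,1,-0.05,-0.065,0.0,0,1,-0.05,-0.065,0.03,0,1,-0.05,-0.065,0.07,0,1,-0.05,-0.065,0.07,0,1],
)

```text
clock: 4.65
eef_pos: [0.4808, -0.073, 0.1168]
eef_rot: [[-0.993, 0.121, -0.011], [0.121, 0.993, 0.003], [0.012, 0.002, -1.0]]
wrist_force: [-0.5, 0.8, -0.1]
finger_gap: 0.0853
grasp_force: 0.0
```

```bash
python3 - <<'E'
from h import *
legs([.483,-.077,.054])
d=im('side');i=d['color'][:,:,::-1];cv2.imwrite('pics/g1.png',cv2.resize(i[160:310,190:340],None,fx=4,fy=4,interpolation=cv2.INTER_CUBIC))
E
```

```text
at [ 0.4808 -0.073   0.1168] yaw 0.121 t 4.65
to [ 0.483 -0.077  0.054] shift [-0.0034 -0.0038  0.0627]
```

View pics/g1.png

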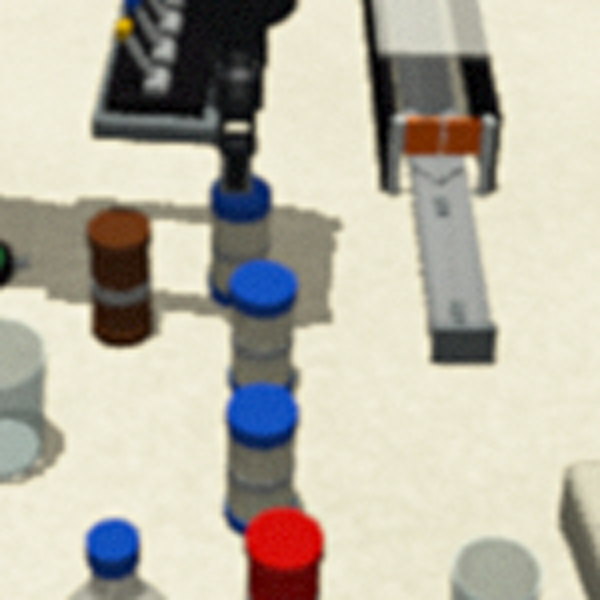

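Call:
play_rows(
  plan=[-0.002,-0.003,0.03,0,1,-0.002,-0.003,0.06,0,1,-0.002,-0.003,0.06,0,1,-0.002,-0.003,0.06,0,0.3,-0.002,-0.003,0.06,0,0.3],
  newtons=60,
)

```text
clock: 5.2
eef_pos: [0.4871, -0.0777, 0.0652]
eef_rot: [[-0.993, 0.121, 0.004], [0.121, 0.993, -0.001], [-0.004, -0.0, -1.0]]
wrist_force: [-0.3, 0.8, 0.7]
finger_gap: 0.0587
grasp_force: 0.0
```

Call:
play_rows(
  plan=[0,0,0,0,0.3,0,0,0,0,0.2,0,0,0,0,0.2,0,0,0,0,0.2],
)

```text
clock: 5.6
eef_pos: [0.4868, -0.078, 0.0648]
eef_rot: [[-0.993, 0.122, 0.004], [0.122, 0.993, -0.001], [-0.004, -0.0, -1.0]]
wrist_force: [-0.6, -0.0, 6.0]
finger_gap: 0.0427
grasp_force: 60.1
```

```bash
python3 - <<'E'
from h import *
p=[*loc(ST,0,-.150)]
legs([.483,-.077,.16],[*p,.16],[*p,.08])
s=status.state();print(s['finger_gap'],s['grasp_force'],s['wrist_force'])
E
```

```text
at [ 0.4868 -0.078   0.0648] yaw 0.122 t 5.6
to [ 0.483 -0.077  0.16 ] shift [ 0.0035  0.0005 -0.0953]
to [ 0.6287 -0.1289  0.16  ] shift [-0.151  -0.0338  0.0006]
to [ 0.6287 -0.1289  0.08  ] shift [0.0003 0.     0.08  ]
0.04273572157645301 60.083277225494385 [-0.57386447 -0.02751138  5.95601871]
```

Call:
play_rows(
  plan=[0,0,-0.04,0,0.2,0,0,-0.08,0,0.2,0,0,-0.095,0,0.2,-0.035,-0.008,-0.095,0,0.2,-0.07,-0.016,-0.095,0,0.2],
)

```text
clock: 6.1
eef_pos: [0.5542, -0.1023, 0.1595]
eef_rot: [[-0.993, 0.121, 0.003], [0.121, 0.993, -0.001], [-0.003, -0.0, -1.0]]
wrist_force: [-0.0, 0.2, -2.3]
finger_gap: 0.0428
grasp_force: 62.0
```

Call:
play_rows(
  plan=[-0.035,-0.008,0,0,0.2,-0.07,-0.016,0,0,0.2,-0.075,-0.017,0,0,0.2,-0.075,-0.017,0,0,0.2,-0.075,-0.017,0,0,0.2],
)

```text
clock: 6.6
eef_pos: [0.6249, -0.1278, 0.1577]
eef_rot: [[-0.993, 0.121, -0.0], [0.121, 0.993, 0.0], [0.0, 0.0, -1.0]]
wrist_force: [0.4, 0.0, -2.8]
finger_gap: 0.0426
grasp_force: 62.0
```

```bash
python3 - <<'E'
from h import *
p=[*loc(ST,0.002,-.150)]
legs([*p,.16],[*p,.088])
s=status.state();print(s['finger_gap'],s['grasp_force'],s['wrist_force'])
d=im('side');i=d['color'][:,:,::-1].copy()
for y in(-.187,-.15,-.095,0):
  for x in (-.018,.018):
    q=w2p(d,[*loc(ST,x,y),.023]);i[int(q[1]+.5),int(q[0]+.5)]=(0,0,255)
cv2.imwrite('pics/p1.png',cv2.resize(i[130:280,230:360],None,fx=4,fy=4,interpolation=cv2.INTER_NEAREST))
E
```

```text
at [ 0.6249 -0.1278  0.1577] yaw 0.122 t 6.6
to [ 0.6307 -0.1291  0.16  ] shift [-0.006  -0.0006 -0.0023]
to [ 0.6307 -0.1291  0.088 ] shift [-0.    -0.     0.072]
0.042583035828256205 61.976187229156494 [ 0.44230692  0.04094834 -2.82176493]
```

View pics/p1.png

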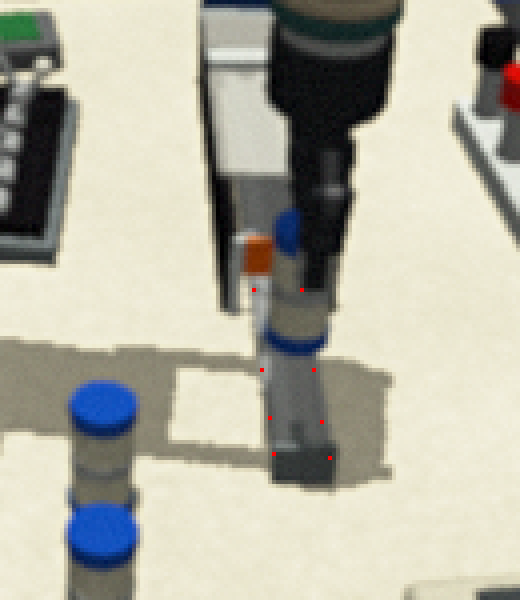

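```bash
python3 - <<'E'
from h import *
d=im('side');c=d['color'][185:222,285:325]
T=np.array([.6249,-.1278])
ax=np.array([np.cos(.122),-np.sin(.122)])
for o in(-.008,-.006,-.004,-.002,0): print(o,w2p(d,[*(T+o*ax),.0929]),w2p(d,[*(T+o*ax-0.022*np.array([.12,.99])),.0929]))
hsv=cv2.cvtColor(d['color'],cv2.COLOR_RGB2HSV);m=cv2.inRange(hsv,(105,110,40),(130,255,255))
for v in range(205,221):
    u=np.where(m[v,285:330])[0]+285
    if len(u):print(v,u.min(),u.max())
E
```

```text
-0.008 [301.30113088 214.1038094 ] [302.07847454 219.24196186]
-0.006 [302.05340847 214.11474383] [302.84239435 219.25295167]
-0.004 [302.80565315 214.12567777] [303.60628025 219.263941  ]
-0.002 [303.55786495 214.13661124] [304.37013222 219.27492984]
0 [304.31004385 214.14754423] [305.13395027 219.28591819]
212 297 297
213 296 298
214 297 310
215 297 310
216 298 309
217 300 308
218 302 307
```

Call:
play_rows(
  plan=[-0.007,0,0.0,0,0.2,-0.007,0,0.03,0,0.2,-0.007,0,0.05,0,0.2,-0.007,0,0.062,0,0.2,-0.007,0,0.062,0,0.2],
)

```text
clock: 7.2
eef_pos: [0.6314, -0.1286, 0.0934]
eef_rot: [[-0.993, 0.121, -0.003], [0.121, 0.993, 0.001], [0.003, 0.001, -1.0]]
wrist_force: [0.2, -0.3, -2.7]
finger_gap: 0.0428
grasp_force: 62.0
```

Call:
play_rows(
  plan=[0,0,0,0,0.2,0,0,0,0,0.2],
)

```text
clock: 7.4
eef_pos: [0.6332, -0.1291, 0.0972]
eef_rot: [[-0.993, 0.121, 0.003], [0.121, 0.993, -0.001], [-0.003, -0.0, -1.0]]
wrist_force: [0.3, -0.1, -1.0]
finger_gap: 0.0427
grasp_force: 62.0
```

```bash
python3 - <<'E'
from h import *
p=[*loc(ST,0.003,-.150)]
legs([*p,.088])
s=status.state();print(s['finger_gap'],s['grasp_force'],s['wrist_force'])
E
```

```text
at [ 0.6332 -0.1291  0.0972] yaw 0.122 t 7.4
to [ 0.6317 -0.1293  0.088 ] shift [ 0.0014 -0.0003  0.0092]
0.04274548176060704 61.95799469947815 [ 0.27091474 -0.07572569 -0.97120023]
```

Call:
play_rows(
  plan=[0.001,0,0.004,0,0.2,0.001,0,0.008,0,0.2,0.001,0,0.009,0,0.2,0.001,0,0.009,0,0.2,0.001,0,0.009,0,0.2],
)

```text
clock: 7.9
eef_pos: [0.6318, -0.1289, 0.0874]
eef_rot: [[-0.993, 0.121, 0.002], [0.121, 0.993, -0.0], [-0.002, -0.0, -1.0]]
wrist_force: [-1.6, -0.2, 6.5]
finger_gap: 0.0421
grasp_force: 62.9
```

```bash
python3 - <<'E'
from h import *
legs([.632,-.129,.088])
s=status.state();print(s['finger_gap'],s['grasp_force'],s['wrist_force'])
E
```

```text
at [ 0.6318 -0.1289  0.0874] yaw 0.122 t 7.9
to [ 0.632 -0.129  0.088] shift [-0.0002 -0.0001 -0.0006]
0.042142762748910115 62.89864182472229 [-1.61148614 -0.22045075  6.46486489]
```

Call:
play_rows(
  plan=[0,0,0,0,0.5,0,0,0,0,0.75,0,0,0,0,0.75,0,0,-0.02,0,0.75,0,0,-0.06,0,0.75],
)

```text
clock: 8.4
eef_pos: [0.6293, -0.1283, 0.1422]
eef_rot: [[-0.993, 0.122, -0.008], [0.122, 0.993, 0.002], [0.009, 0.001, -1.0]]
wrist_force: [0.0, 0.2, -0.5]
finger_gap: 0.0639
grasp_force: 0.0
```

Call:
play_rows(
  plan=[0,-0.0,-0.005,0,0,0,-0.03,-0.005,0,0,0,-0.06,-0.005,0,0,0,-0.06,0.0,0,0,0,-0.06,0.0,0,0],
)

```text
clock: 8.9
eef_pos: [0.6234, -0.1886, 0.1447]
eef_rot: [[-0.992, 0.123, -0.002], [0.123, 0.992, 0.001], [0.002, 0.001, -1.0]]
wrist_force: [-0.2, 0.0, -0.2]
finger_gap: -0.0002
grasp_force: 0.0
```

```bash
python3 - <<'E'
from h import *
a=[*loc(ST,0.001,-.206)];b=[*loc(ST,0.001,-.15)]
legs([*a,.108],[*b,.108])
d=im('side');i=d['color'][:,:,::-1].copy();cv2.imwrite('pics/u1.png',cv2.resize(i[130:280,230:360],None,fx=3,fy=3,interpolation=cv2.INTER_CUBIC))
print(status.state()['finger_gap'],find(d,'side','cart1'))
E
```

```text
at [ 0.6234 -0.1886  0.1447] yaw 0.123 t 8.9
to [ 0.6229 -0.1846  0.108 ] shift [0.0009 0.0039 0.0367]
to [ 0.6297 -0.129   0.108 ] shift [0.0001 0.056  0.0001]
0.00033961607881861553 [(0.96, [0.6186, -0.143, 0.0707]), (0.88, [0.47, -0.3042, 0.0691]), (0.84, [0.485, -0.192, 0.0673]), (0.69, [0.3996, -0.1223, 0.0582]), (0.67, [0.4672, -0.405, 0.072])]
```

View pics/u1.png

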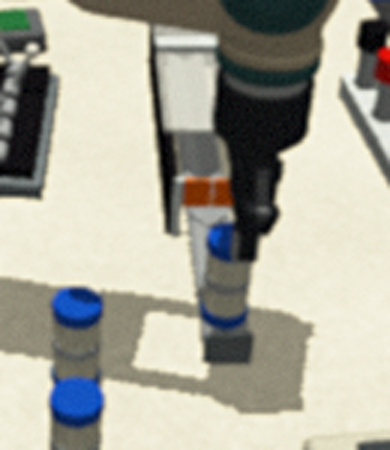

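```bash
python3 - <<'E'
from h import *
d=im('side')
for n,P in dict(tip=[.6234,-.1886,.1337],top=[*loc(ST,0,-.15),.113],bot=[*loc(ST,0,-.15),.023]).items(): print(n,((w2p(d,P)-[230,130])*3).round(1))
hsv=cv2.cvtColor(d['color'],cv2.COLOR_RGB2HSV);m=cv2.inRange(hsv,(105,110,40),(130,255,255))
for v in range(204,245):
    u=np.where(m[v,285:330])[0]+285
    if len(u):print(v,(u.min()-230)*3,(u.max()-229)*3)
E
```

```text
tip [241.3 258.3]
top [229.5 234.8]
bot [220.7 313.4]
205 213 234
206 210 234
207 210 234
208 207 234
209 207 231
210 207 231
211 207 231
212 210 231
213 210 231
214 213 231
215 216 231
216 222 231
232 201 204
233 201 207
234 201 210
235 204 246
236 204 246
237 207 243
238 213 240
239 219 234
```

The cartridge stands upright on the V, in line with it, and the shut fingers are behind it. Now I'll lower them and tip it.

Call:
play_rows(
  plan=[0,0,0.02,0,0,0,0,0.035,0,0,0,0,0.035,0,0,0,0.01,0.035,0,0,0,0.02,0.035,0,0],
)

```text
clock: 9.55
eef_pos: [0.627, -0.1678, 0.1123]
eef_rot: [[-0.993, 0.122, 0.001], [0.122, 0.993, -0.0], [-0.001, 0.0, -1.0]]
wrist_force: [0.0, 0.8, 0.3]
finger_gap: -0.0001
grasp_force: 0.0
```

Call:
play_rows(
  plan=[0,0.005,0,0,0,0,0.01,0,0,0,0,0.015,0,0,0,0,0.02,0,0,0,0,0.025,0,0,0],
)

```text
clock: 10.05
eef_pos: [0.6295, -0.1433, 0.1113]
eef_rot: [[-0.993, 0.122, 0.0], [0.122, 0.993, 0.0], [-0.0, 0.0, -1.0]]
wrist_force: [0.1, -0.1, 0.8]
finger_gap: -0.0002
grasp_force: 0.0
```

```bash
python3 - <<'E'
from h import *
legs([*loc(ST,0.001,-.15),.108])
d=im('side');i=d['color'][:,:,::-1].copy();cv2.imwrite('pics/u2.png',cv2.resize(i[130:280,230:360],None,fx=3,fy=3,interpolation=cv2.INTER_CUBIC))
E
```

```text
at [ 0.6295 -0.1433  0.1113] yaw 0.122 t 10.05
to [ 0.6297 -0.129   0.108 ] shift [0.0015 0.0143 0.0033]
```

View pics/u2.png

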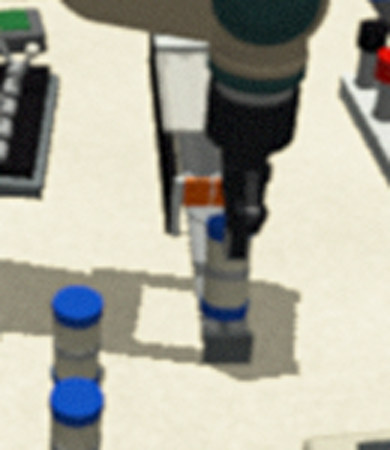

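Call:
play_rows(
  plan=[0,0.005,0,0,0,0,0.01,0,0,0,0,0.015,0,0,0,0,0.02,0,0,0,0,0.02,0,0,0],
)

```text
clock: 10.6
eef_pos: [0.632, -0.1231, 0.1113]
eef_rot: [[-0.993, 0.121, 0.0], [0.121, 0.993, 0.0], [0.0, 0.0, -1.0]]
wrist_force: [0.4, 0.6, -0.7]
finger_gap: 0.0001
grasp_force: 0.0
```

Call:
play_rows(
  plan=[0,0,0,0,0,0,0,0,0,0,0,0,-0.02,0,0,0,-0.02,-0.04,0,0,0,-0.04,-0.04,0,0],
)

```text
clock: 11.1
eef_pos: [0.6284, -0.1643, 0.1553]
eef_rot: [[-0.993, 0.121, 0.006], [0.121, 0.993, -0.002], [-0.006, -0.001, -1.0]]
wrist_force: [0.2, -0.7, -0.2]
finger_gap: -0.0001
grasp_force: 0.0
```

```bash
python3 - <<'E'
from h import *
legs([*loc(ST,0.001,-.15),.108])
d=im('side');i=d['color'][:,:,::-1].copy();cv2.imwrite('pics/u3.png',cv2.resize(i[130:280,230:360],None,fx=3,fy=3,interpolation=cv2.INTER_CUBIC))
E
```

```text
at [ 0.6284 -0.1643  0.1553] yaw 0.121 t 11.1
to [ 0.6297 -0.129   0.108 ] shift [0.0032 0.0352 0.0472]
```

View pics/u3.png

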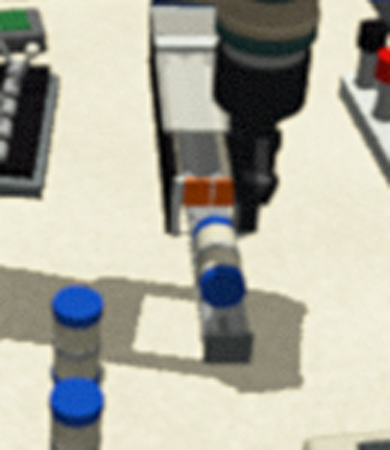

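The cartridge now lies in the V; its rear cap is at crop (222,287), close in front of the end wall. Next I'll push it through, checking by numbers from here to save pictures.

```bash
cat >> h.py <<'E'
def blue_side(d,u0=275,u1=335,v0=180,v1=262):
    hsv=cv2.cvtColor(d['color'],cv2.COLOR_RGB2HSV);m=cv2.inRange(hsv,(105,110,40),(130,255,255))
    n,l,st,ce=cv2.connectedComponentsWithStats(np.ascontiguousarray(m[v0:v1,u0:u1]))
    for i in range(1,n):
        if st[i,4]>8:
            u,v=ce[i]+[u0,v0];w=p2w(d,u,v,.0367)[:2]-ST[:2];c,s=np.cos(ST[2]),np.sin(ST[2])
            print('blue',st[i].tolist(),(u.round(1),v.round(1)),'st',np.round([c*w[0]+s*w[1],-s*w[0]+c*w[1]],4))
E
python3 - <<'E'
from h import *
d=im('side');blue_side(d)
legs([*loc(ST,0.001,-.165),.155],[*loc(ST,0.001,-.165),.038],[*loc(ST,0.001,.02),.038])
E
```

```text
blue [20, 22, 12, 5, 28] (np.float64(300.4), np.float64(203.4)) st [ 0.0015 -0.0246]
blue [21, 38, 15, 15, 167] (np.float64(303.6), np.float64(225.1)) st [ 0.0012 -0.126 ]
at [ 0.6269 -0.166   0.1521] yaw 0.125 t 11.2
to [ 0.6279 -0.1439  0.155 ] shift [ 0.0018  0.0221 -0.0029]
to [ 0.6279 -0.1439  0.038 ] shift [2.00e-04 1.00e-04 1.17e-01]
to [0.6504 0.0397 0.038 ] shift [ 0.0005  0.185  -0.0002]
```

Call:
play_rows(
  plan=[0.001,0.027,0,0,0,0.001,0.027,0.035,0,0,0.001,0.027,0.075,0,0,0.001,0.027,0.105,0,0,0.001,0.027,0.11,0,0],
)

```text
clock: 11.7
eef_pos: [0.6265, -0.1352, 0.0357]
eef_rot: [[-0.993, 0.121, -0.009], [0.121, 0.993, 0.003], [0.009, 0.002, -1.0]]
wrist_force: [-0.5, -0.0, -0.1]
finger_gap: -0.0003
grasp_force: 0.0
```

Call:
play_rows(
  plan=[0,0,0,0,0,0,0,0,0,0,0,0,0,0,0],
)

```text
clock: 12.0
eef_pos: [0.6307, -0.1369, 0.0439]
eef_rot: [[-0.993, 0.122, 0.004], [0.122, 0.993, -0.001], [-0.004, -0.0, -1.0]]
wrist_force: [-0.5, -0.6, -0.0]
finger_gap: -0.0001
grasp_force: 0.0
```

```bash
python3 - <<'E'
from h import *
legs([*loc(ST,0.001,-.160),.038],[*loc(ST,0.001,.02),.038])
print(status.state()['wrist_force'])
E
```

```text
at [ 0.6307 -0.1369  0.0439] yaw 0.122 t 12.0
to [ 0.6285 -0.1389  0.038 ] shift [ 0.0019 -0.0023  0.0059]
to [0.6504 0.0397 0.038 ] shift [-0.0e+00  1.8e-01 -1.0e-04]
[-0.48249152 -0.57655005 -0.04651148]
```

Call:
play_rows(
  plan=[0.002,0.01,0.004,0,0,0.002,0.022,0.005,0,0,0.002,0.036,0.005,0,0,0.002,0.051,0.005,0,0,0.002,0.066,0.005,0,0],
)

```text
clock: 12.5
eef_pos: [0.6356, -0.0719, 0.0371]
eef_rot: [[-0.993, 0.122, 0.001], [0.122, 0.993, -0.005], [-0.001, -0.005, -1.0]]
wrist_force: [-1.1, -14.7, 4.4]
finger_gap: -0.0002
grasp_force: 7.9
```

Call:
play_rows(
  plan=[0,0.014,0,0,0,0,0.028,0,0,0,0,0.042,0,0,0,0,0.056,0,0,0,0,0.066,0,0,0],
)

```text
clock: 13.0
eef_pos: [0.6438, -0.0041, 0.037]
eef_rot: [[-0.993, 0.121, 0.001], [0.121, 0.993, -0.001], [-0.001, -0.001, -1.0]]
wrist_force: [-0.1, -7.4, 4.4]
finger_gap: 0.0001
grasp_force: 3.3
```

Call:
play_rows(
  plan=[0,0.01,0,0,0,0,0.02,0,0,0,0,0.03,0,0,0,0,0.038,0,0,0,0,0.042,0,0,0],
)

```text
clock: 13.5
eef_pos: [0.6488, 0.0377, 0.0368]
eef_rot: [[-0.993, 0.121, 0.001], [0.121, 0.993, -0.0], [-0.001, -0.0, -1.0]]
wrist_force: [-1.3, -3.9, 3.1]
finger_gap: -0.0003
grasp_force: 2.1
```

```bash
python3 - <<'E'
from h import *
legs([*loc(ST,0.001,.02),.038])
d=im('side');blue_side(d,v0=150);i=d['color'][:,:,::-1].copy();cv2.imwrite('pics/c1.png',cv2.resize(i[90:240,200:360],None,fx=3,fy=3,interpolation=cv2.INTER_CUBIC))
print(caps(im('top')))
E
```

```text
at [0.6488 0.0377 0.0368] yaw 0.121 t 13.5
to [0.6504 0.0397 0.038 ] shift [-0.0014  0.0022 -0.0012]
[(92, array([ 0.4849, -0.1738])), (92, array([ 0.4703, -0.2874])), (38, array([ 0.3748, -0.462 ]))]
```

View pics/c1.png

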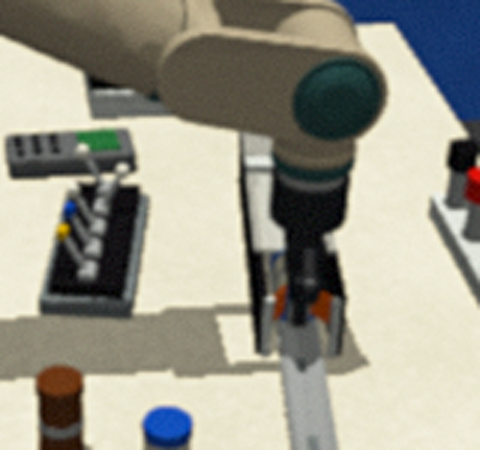

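The picture shows the fingers between the opened leaves with the cartridge ahead of them; the yellow toggle is still off. I'll give a last nudge, lift out, and go on to the second cartridge.

Call:
play_rows(
  plan=[0,0.005,0,0,0,0,0.005,0,0,0,0,0.004,-0.04,0,0,0,0.003,-0.085,0,0,0,0.003,-0.125,0,0],
)

```text
clock: 14.1
eef_pos: [0.6484, 0.0399, 0.1623]
eef_rot: [[-0.993, 0.121, -0.001], [0.121, 0.993, 0.001], [0.001, 0.001, -1.0]]
wrist_force: [0.4, 1.0, 0.4]
finger_gap: 0.0003
grasp_force: 0.0
```

Call:
play_rows(
  plan=[0.02,-0.04,0,0,0.5,0.04,-0.08,0,0,1,0.06,-0.12,0,0,1,0.08,-0.16,0,0,1,0.1,-0.195,0,0,1],
)

```text
clock: 14.6
eef_pos: [0.5245, -0.1429, 0.1606]
eef_rot: [[-0.993, 0.121, -0.001], [0.121, 0.993, 0.001], [0.001, 0.001, -1.0]]
wrist_force: [0.4, -0.5, 0.4]
finger_gap: 0.0722
grasp_force: 0.0
```

```bash
python3 - <<'E'
from h import *
d=im('side');print(caps(im('top')))
legs([.4855,-.176,.155],[.4855,-.176,.065])
# orange flap area count
hsv=cv2.cvtColor(d['color'],cv2.COLOR_RGB2HSV);m=cv2.inRange(hsv,(5,150,100),(16,255,255))[170:215,280:325]
n,l,st,ce=cv2.connectedComponentsWithStats(np.ascontiguousarray(m));print(st[1:].tolist())
print(find(d,'side','cart1'))
E
```

```text
[(51, array([ 0.4796, -0.1783])), (94, array([ 0.4702, -0.2877])), (38, array([ 0.3748, -0.462 ]))]
at [ 0.5236 -0.1447  0.1607] yaw 0.126 t 14.7
to [ 0.4855 -0.176   0.155 ] shift [ 0.0339 -0.0358  0.0058]
to [ 0.4855 -0.176   0.065 ] shift [-0.0001 -0.      0.09  ]
[[11, 19, 19, 9, 138]]
[(0.95, [0.4003, -0.1235, 0.0572]), (0.81, [0.4857, -0.1911, 0.0684]), (0.58, [0.65, 0.0942, 0.0559]), (0.55, [0.4694, -0.4038, 0.0708])]
```

Call:
play_rows(
  plan=[0.016,-0.018,0,0,1,0.0325,-0.036,0.0,0,1,0.0325,-0.036,0.0,0,1,0.0325,-0.036,0.025,0,1,0.0325,-0.036,0.05,0,1],
)

```text
clock: 15.25
eef_pos: [0.4907, -0.1727, 0.1112]
eef_rot: [[-0.993, 0.12, 0.002], [0.12, 0.993, 0.0], [-0.002, 0.001, -1.0]]
wrist_force: [-0.9, -0.6, 0.1]
finger_gap: 0.0853
grasp_force: 0.0
```

Call:
play_rows(
  plan=[0,0,0.025,0,1,0,0,0.04,0,1,0,0,0.04,0,1,0,0,0.04,0,1],
)

```text
clock: 15.65
eef_pos: [0.49, -0.173, 0.0715]
eef_rot: [[-0.993, 0.12, 0.0], [0.12, 0.993, 0.001], [-0.0, 0.001, -1.0]]
wrist_force: [0.5, -0.0, -0.3]
finger_gap: 0.0851
grasp_force: 0.0
```

```bash
python3 - <<'E'
from h import *
legs([.487,-.1755,.065])
print(status.state()['wrist_force'])
E
```

```text
at [ 0.49   -0.173   0.0715] yaw 0.121 t 15.65
to [ 0.487  -0.1755  0.065 ] shift [ 0.0027 -0.0029  0.0065]
[ 0.46752397 -0.03768774 -0.29169023]
```

Close the grip, then lift and carry: the target is TCP (0.632,−0.129), z 0.16.

Call:
play_rows(
  plan=[0.0025,-0.003,0.006,0,1,0.0025,-0.003,0.006,0,0.2,0.0025,-0.003,0.006,0,0.2,0.0025,-0.003,0.006,0,0.2,0.0025,-0.003,0.006,0,0.2],
)

```text
clock: 16.15
eef_pos: [0.4869, -0.1767, 0.066]
eef_rot: [[-0.993, 0.122, 0.001], [0.122, 0.993, -0.0], [-0.001, -0.0, -1.0]]
wrist_force: [0.8, 0.3, 1.5]
finger_gap: 0.0425
grasp_force: 61.4
```

Call:
play_rows(
  plan=[0,0,0,0,0.2,0,0,0,0,0.2],
)

```text
clock: 16.35
eef_pos: [0.4869, -0.1767, 0.066]
eef_rot: [[-0.993, 0.122, 0.001], [0.122, 0.993, -0.0], [-0.001, -0.0, -1.0]]
wrist_force: [-0.1, 1.3, 4.6]
finger_gap: 0.043
grasp_force: 61.3
```

```bash
python3 - <<'E'
from h import *
s=status.state();q=s['eef_pos'];print(s['finger_gap'],s['grasp_force'],s['wrist_force'])
p=[*loc(ST,0.003,-.150)]
legs([q[0],q[1],.163],[*p,.163],[*p,.089])
E
```

```text
0.04302389008740028 61.334062814712524 [-0.08427098  1.3116906   4.64031238]
at [ 0.4869 -0.1767  0.066 ] yaw 0.122 t 16.35
to [ 0.4869 -0.1767  0.163 ] shift [-0.0001 -0.     -0.097 ]
to [ 0.6317 -0.1293  0.163 ] shift [-0.1379  0.0647  0.0002]
to [ 0.6317 -0.1293  0.089 ] shift [0.0001 0.     0.074 ]
```

Call:
play_rows(
  plan=[0,0,-0.04,0,0.2,0,0,-0.08,0,0.2,0,0,-0.097,0,0.2,-0.034,0.016,-0.097,0,0.2,-0.068,0.032,-0.097,0,0.2],
)

```text
clock: 16.85
eef_pos: [0.5583, -0.1531, 0.1625]
eef_rot: [[-0.992, 0.123, 0.0], [0.123, 0.992, -0.0], [-0.0, -0.0, -1.0]]
wrist_force: [-0.3, -1.5, -2.2]
finger_gap: 0.0424
grasp_force: 61.9
```

Call:
play_rows(
  plan=[-0.035,0.016,0,0,0.2,-0.07,0.033,0,0,0.2,-0.07,0.033,0,0,0.2,-0.07,0.033,0.02,0,0.2,-0.07,0.033,0.04,0,0.2],
)

```text
clock: 17.35
eef_pos: [0.631, -0.1287, 0.1209]
eef_rot: [[-0.993, 0.121, -0.001], [0.121, 0.993, 0.0], [0.001, 0.0, -1.0]]
wrist_force: [0.2, -0.9, -2.6]
finger_gap: 0.0428
grasp_force: 61.9
```

Call:
play_rows(
  plan=[0,0,0.015,0,0.2,0,0,0.02,0,0.2,0,0,0.02,0,0.2,0,0,0.02,0,0.2],
)

```text
clock: 17.75
eef_pos: [0.6317, -0.129, 0.1034]
eef_rot: [[-0.993, 0.122, 0.001], [0.122, 0.993, -0.0], [-0.001, -0.0, -1.0]]
wrist_force: [0.1, -0.2, -2.3]
finger_gap: 0.0426
grasp_force: 61.9
```

```bash
python3 - <<'E'
from h import *
s=status.state();print(s['finger_gap'],s['grasp_force'],s['wrist_force'])
legs([*loc(ST,0.003,-.150),.089])
d=im('side');blue_side(d)
T=np.array(s['eef_pos'])
print([w2p(d,[T[0]+o,T[1]-.022,T[2]-.066]).round(1).tolist() for o in(-.004,-.002,0)])
E
```

```text
0.042602144224803504 61.88134789466858 [ 0.05454266 -0.17502698 -2.27123261]
at [ 0.6317 -0.129   0.1034] yaw 0.122 t 17.75
to [ 0.6317 -0.1293  0.089 ] shift [-0.0001 -0.0002  0.0144]
blue [18, 4, 11, 5, 40] (np.float64(298.0), np.float64(186.4)) st [0.0019 0.0649]
blue [26, 20, 5, 12, 47] (np.float64(303.2), np.float64(205.4)) st [ 0.0089 -0.0343]
blue [23, 49, 15, 6, 45] (np.float64(305.1), np.float64(232.2)) st [ 0.0025 -0.1564]
[[305.4, 235.7], [306.2, 235.7], [306.9, 235.6]]
```

Call:
play_rows(
  plan=[0,0,0.006,0,0.2,0,0,0.011,0,0.2,0,0,0.0145,0,0.2,0,0,0.015,0,0.2,0,0,0.015,0,0.2],
)

```text
clock: 18.3
eef_pos: [0.6316, -0.1289, 0.0889]
eef_rot: [[-0.993, 0.121, 0.001], [0.121, 0.993, -0.0], [-0.001, -0.0, -1.0]]
wrist_force: [-4.2, 1.9, 4.8]
finger_gap: 0.0429
grasp_force: 63.2
```

Call:
play_rows(
  plan=[0,0,0,0,0.5,0,0,0,0,0.75,0,0,0,0,0.75,0,0,-0.02,0,0.75,0,0,-0.06,0,0.75],
)

```text
clock: 18.8
eef_pos: [0.6295, -0.1283, 0.1436]
eef_rot: [[-0.993, 0.122, -0.008], [0.122, 0.993, 0.002], [0.008, 0.001, -1.0]]
wrist_force: [1.5, 0.5, -0.4]
finger_gap: 0.0638
grasp_force: 0.0
```

Call:
play_rows(
  plan=[0,-0.0,-0.005,0,0,0,-0.03,-0.005,0,0,0,-0.06,-0.005,0,0,0,-0.06,0.0,0,0,0,-0.06,0.0,0,0],
)

```text
clock: 19.3
eef_pos: [0.6236, -0.1886, 0.1459]
eef_rot: [[-0.992, 0.123, -0.002], [0.123, 0.992, 0.001], [0.002, 0.001, -1.0]]
wrist_force: [0.2, -0.0, -0.2]
finger_gap: 0.0001
grasp_force: 0.0
```

```bash
python3 - <<'E'
from h import *
s=status.state();print(s['finger_gap'],s['wrist_force'])
legs([*loc(ST,0.001,-.206),.112],[*loc(ST,0.001,-.13),.112])
d=im('side');blue_side(d)
print(find(d,'side','cart1'))
E
```

```text
6.0559045675425635e-05 [ 0.15860436 -0.01260771 -0.24857754]
at [ 0.6236 -0.1886  0.1459] yaw 0.123 t 19.3
to [ 0.6229 -0.1846  0.112 ] shift [0.0011 0.0039 0.0339]
to [ 0.6322 -0.1092  0.112 ] shift [0.0001 0.076  0.0001]
blue [18, 4, 12, 5, 44] (np.float64(298.5), np.float64(186.5)) st [0.0034 0.0642]
blue [25, 24, 8, 13, 72] (np.float64(303.7), np.float64(209.8)) st [ 0.0081 -0.0556]
blue [23, 52, 15, 8, 50] (np.float64(304.7), np.float64(236.2)) st [-0.0003 -0.1731]
[(0.85, [0.4687, -0.3034, 0.0691]), (0.83, [0.4676, -0.4025, 0.068]), (0.62, [0.6246, -0.1472, 0.0681]), (0.61, [0.4008, -0.1197, 0.0585]), (0.51, [0.6481, 0.0915, 0.0549])]
```

Same pose as the first time, so I'll repeat the same tipping motion.

Call:
play_rows(
  plan=[0,0,0.02,0,0,0,0,0.035,0,0,0,0,0.035,0,0,0,0.01,0.035,0,0,0,0.02,0.035,0,0],
)

```text
clock: 19.9
eef_pos: [0.627, -0.1677, 0.1133]
eef_rot: [[-0.993, 0.122, 0.002], [0.122, 0.993, -0.0], [-0.002, 0.0, -1.0]]
wrist_force: [-0.1, -0.2, 0.3]
finger_gap: -0.0
grasp_force: 0.0
```

Call:
play_rows(
  plan=[0,0.005,0,0,0,0,0.01,0,0,0,0,0.015,0,0,0,0,0.02,0,0,0,0,0.025,0,0,0],
)

```text
clock: 20.4
eef_pos: [0.6295, -0.1433, 0.1123]
eef_rot: [[-0.993, 0.122, 0.0], [0.122, 0.993, 0.0], [0.0, 0.0, -1.0]]
wrist_force: [-1.4, -0.2, -0.0]
finger_gap: -0.0001
grasp_force: 0.0
```

Call:
play_rows(
  plan=[0,0.005,0,0,0,0,0.01,0,0,0,0,0.015,0,0,0,0,0.02,0,0,0,0,0.02,0,0,0],
)

```text
clock: 20.9
eef_pos: [0.632, -0.1231, 0.1123]
eef_rot: [[-0.993, 0.121, -0.0], [0.121, 0.993, 0.0], [0.0, 0.0, -1.0]]
wrist_force: [-0.1, 0.8, -0.1]
finger_gap: 0.0002
grasp_force: 0.0
```

Call:
play_rows(
  plan=[0,0,0,0,0,0,0,0,0,0,0,0,-0.02,0,0,0,-0.02,-0.04,0,0,0,-0.04,-0.04,0,0],
)

```text
clock: 21.4
eef_pos: [0.6284, -0.1643, 0.1562]
eef_rot: [[-0.993, 0.121, 0.006], [0.121, 0.993, -0.002], [-0.006, -0.001, -1.0]]
wrist_force: [0.6, -1.0, 0.8]
finger_gap: -0.0001
grasp_force: 0.0
```

```bash
python3 - <<'E'
from h import *
d=im('side');blue_side(d)
legs([*loc(ST,0.001,-.160),.155],[*loc(ST,0.001,-.160),.038],[*loc(ST,0.001,.02),.038])
E
```

```text
blue [18, 4, 12, 5, 44] (np.float64(298.5), np.float64(186.5)) st [0.0034 0.0642]
blue [20, 21, 12, 5, 26] (np.float64(300.6), np.float64(202.3)) st [ 0.0024 -0.0191]
blue [21, 37, 15, 14, 171] (np.float64(303.3), np.float64(223.6)) st [ 0.0011 -0.1195]
at [ 0.6272 -0.1675  0.1545] yaw 0.124 t 21.45
to [ 0.6285 -0.1389  0.155 ] shift [ 0.0022  0.0285 -0.0006]
to [ 0.6285 -0.1389  0.038 ] shift [0.0004 0.0003 0.117 ]
to [0.6504 0.0397 0.038 ] shift [ 0.0004  0.18   -0.0004]
```

Lying again, with the rear at about −0.12 and lateral 0.001.

Call:
play_rows(
  plan=[0.001,0.027,0,0,0,0.001,0.027,0.035,0,0,0.001,0.027,0.075,0,0,0.001,0.027,0.108,0,0,0.001,0.027,0.114,0,0],
)

```text
clock: 21.95
eef_pos: [0.6264, -0.1358, 0.0327]
eef_rot: [[-0.993, 0.122, -0.009], [0.122, 0.993, 0.003], [0.009, 0.001, -1.0]]
wrist_force: [-0.2, 0.2, -0.8]
finger_gap: 0.0
grasp_force: 0.0
```

Call:
play_rows(
  plan=[0,0,0,0,0,0,0,0,0,0,0,0,0,0,0],
)

```text
clock: 22.25
eef_pos: [0.6308, -0.137, 0.0411]
eef_rot: [[-0.993, 0.122, 0.004], [0.122, 0.993, -0.001], [-0.004, -0.001, -1.0]]
wrist_force: [0.3, -0.9, 0.7]
finger_gap: 0.0
grasp_force: 0.0
```

```bash
python3 - <<'E'
from h import *
legs([*loc(ST,0.001,-.160),.038],[*loc(ST,0.001,.024),.038])
print(status.state()['wrist_force'])
E
```

```text
at [ 0.6308 -0.137   0.0411] yaw 0.122 t 22.25
to [ 0.6285 -0.1389  0.038 ] shift [ 0.002  -0.0021  0.0031]
to [0.6509 0.0437 0.038 ] shift [-0.00e+00  1.84e-01 -1.00e-04]
[ 0.34801289 -0.88504064  0.72202748]
```

Call:
play_rows(
  plan=[0.002,0.01,0.002,0,0,0.002,0.022,0.003,0,0,0.002,0.036,0.003,0,0,0.002,0.051,0.003,0,0,0.002,0.066,0.003,0,0],
)

```text
clock: 22.75
eef_pos: [0.6357, -0.0723, 0.0364]
eef_rot: [[-0.992, 0.122, 0.001], [0.122, 0.992, -0.005], [-0.002, -0.005, -1.0]]
wrist_force: [-2.6, -17.1, 3.9]
finger_gap: 0.0002
grasp_force: 8.5
```

Call:
play_rows(
  plan=[0,0.014,0,0,0,0,0.028,0,0,0,0,0.042,0,0,0,0,0.056,0,0,0,0,0.066,0,0,0],
)

```text
clock: 23.25
eef_pos: [0.6439, -0.0049, 0.0363]
eef_rot: [[-0.993, 0.121, 0.001], [0.121, 0.993, -0.002], [-0.002, -0.002, -1.0]]
wrist_force: [-0.6, -9.0, 4.7]
finger_gap: -0.0001
grasp_force: 4.5
```

Call:
play_rows(
  plan=[0,0.01,0,0,0,0,0.02,0,0,0,0,0.03,0,0,0,0,0.04,0,0,0,0,0.048,0,0,0],
)

```text
clock: 23.75
eef_pos: [0.6497, 0.0425, 0.0363]
eef_rot: [[-0.993, 0.122, 0.001], [0.122, 0.993, -0.002], [-0.002, -0.002, -1.0]]
wrist_force: [-0.7, -9.5, 5.1]
finger_gap: -0.0004
grasp_force: 4.4
```

Call:
play_rows(
  plan=[0,0.002,0,0,0,0,0.002,0,0,0,0,0.001,-0.04,0,0,0,0,-0.085,0,0,0,0,-0.125,0,0],
)

```text
clock: 24.25
eef_pos: [0.6489, 0.044, 0.162]
eef_rot: [[-0.993, 0.12, -0.0], [0.12, 0.993, 0.001], [0.0, 0.001, -1.0]]
wrist_force: [1.0, 0.3, -0.3]
finger_gap: -0.0
grasp_force: 0.0
```

```bash
python3 - <<'E'
from h import *
legs([.472,-.289,.155])
d=im('side');blue_side(d,v0=150);print(caps(im('top')));print(find(d,'side','cart1'))
E
```

```text
at [0.6489 0.044  0.162 ] yaw 0.121 t 24.25
to [ 0.472 -0.289  0.155] shift [ 0.1355 -0.3519  0.0067]
blue [18, 34, 12, 5, 51] (np.float64(298.5), np.float64(186.3)) st [0.0037 0.0659]
[(92, array([ 0.4702, -0.2877])), (38, array([ 0.3748, -0.462 ]))]
[(0.97, [0.4677, -0.4038, 0.0694]), (0.78, [0.4688, -0.3033, 0.0714]), (0.77, [0.6518, 0.0847, 0.0533])]
```

Call:
play_rows(
  plan=[0.016,-0.042,0,0,0.5,0.032,-0.084,0,0,1,0.048,-0.126,0,0,1,0.064,-0.168,0,0,1,0.08,-0.21,0,0,1],
)

```text
clock: 24.9
eef_pos: [0.5428, -0.1564, 0.1584]
eef_rot: [[-0.993, 0.12, -0.003], [0.12, 0.993, 0.002], [0.003, 0.001, -1.0]]
wrist_force: [1.4, -0.6, 0.4]
finger_gap: 0.0722
grasp_force: 0.0
```

Call:
play_rows(
  plan=[0.016,-0.042,0,0,1,0.032,-0.084,0,0,1,0.05,-0.125,0,0,1,0.054,-0.142,0,0,1,0.054,-0.142,0,0,1],
)

```text
clock: 25.4
eef_pos: [0.4723, -0.2916, 0.1586]
eef_rot: [[-0.992, 0.124, -0.002], [0.124, 0.992, 0.002], [0.002, 0.002, -1.0]]
wrist_force: [0.3, 0.2, 0.0]
finger_gap: 0.0852
grasp_force: 0.0
```

Call:
play_rows(
  plan=[0,0,0.0,0,1,0,0,0,0,1],
)

```text
clock: 25.6
eef_pos: [0.474, -0.2892, 0.1595]
eef_rot: [[-0.993, 0.12, -0.001], [0.12, 0.993, 0.001], [0.001, 0.001, -1.0]]
wrist_force: [0.3, 0.3, -0.1]
finger_gap: 0.0851
grasp_force: 0.0
```

```bash
python3 - <<'E'
from h import *
legs([.4725,-.2885,.155],[.4725,-.2885,.066])
d=im('side');print(find(d,'side','cart1'))
hsv=cv2.cvtColor(d['color'],cv2.COLOR_RGB2HSV);m=cv2.inRange(hsv,(5,150,100),(16,255,255))[170:215,280:325]
n,l,st,ce=cv2.connectedComponentsWithStats(np.ascontiguousarray(m));print(st[1:].tolist())
E
```

```text
at [ 0.474  -0.2892  0.1595] yaw 0.12 t 25.6
to [ 0.4725 -0.2885  0.155 ] shift [0.0016 0.0006 0.0045]
to [ 0.4725 -0.2885  0.066 ] shift [-0.0001 -0.0001  0.089 ]
[(0.93, [0.4672, -0.4031, 0.0681]), (0.7, [0.6533, 0.086, 0.0519]), (0.68, [0.425, 0.1134, 0.017]), (0.65, [0.4694, -0.3029, 0.0699]), (0.16, [0.6538, 0.0937, 0.0636])]
[[11, 19, 19, 9, 143]]
```

Call:
play_rows(
  plan=[0.001,0,0.03,0,1,0.001,0,0.06,0,1,0.001,0,0.085,0,1,0.001,0,0.094,0,1,0.001,0,0.094,0,1],
)

```text
clock: 26.2
eef_pos: [0.4722, -0.2897, 0.0651]
eef_rot: [[-0.993, 0.121, -0.002], [0.121, 0.993, 0.002], [0.002, 0.001, -1.0]]
wrist_force: [-0.3, -0.3, -0.4]
finger_gap: 0.0852
grasp_force: 0.0
```

Call:
play_rows(
  plan=[0,0,0,0,0.2,0,0,0,0,0.2,0,0,0,0,0.2,0,0,0,0,0.2,0,0,0,0,0.2],
)

```text
clock: 26.7
eef_pos: [0.4733, -0.2911, 0.068]
eef_rot: [[-0.993, 0.121, 0.002], [0.121, 0.993, -0.001], [-0.003, -0.001, -1.0]]
wrist_force: [-0.6, 1.4, 6.1]
finger_gap: 0.0427
grasp_force: 60.7
```

Call:
play_rows(
  plan=[0,0,0,0,0.2],
)

```text
clock: 26.8
eef_pos: [0.4733, -0.2911, 0.0679]
eef_rot: [[-0.993, 0.121, 0.002], [0.121, 0.993, -0.001], [-0.003, -0.001, -1.0]]
wrist_force: [-0.8, 2.1, 6.3]
finger_gap: 0.0428
grasp_force: 60.7
```

```bash
python3 - <<'E'
from h import *
s=status.state();q=s['eef_pos'];print(s['finger_gap'],s['grasp_force'],s['wrist_force'])
p=[*loc(ST,0.003,-.150)]
legs([q[0],q[1],q[2]+.097],[*p,q[2]+.097],[*p,q[2]+.023])
E
```

```text
0.042794105619267275 60.690189599990845 [-0.75064417  2.13714821  6.27340474]
at [ 0.4733 -0.2911  0.0679] yaw 0.122 t 26.8
to [ 0.4733 -0.2911  0.1649] shift [-0.0003 -0.0001 -0.097 ]
to [ 0.6317 -0.1293  0.1649] shift [-0.1376  0.1799  0.0002]
to [ 0.6317 -0.1293  0.0909] shift [0.0002 0.0001 0.074 ]
```

Call:
play_rows(
  plan=[0,0,-0.04,0,0.2,0,0,-0.08,0,0.2,0,0,-0.097,0,0.2,-0.025,0.033,-0.097,0,0.2,-0.05,0.066,-0.097,0,0.2],
)

```text
clock: 27.3
eef_pos: [0.5305, -0.2314, 0.1642]
eef_rot: [[-0.992, 0.124, 0.001], [0.124, 0.992, -0.001], [-0.001, -0.001, -1.0]]
wrist_force: [1.2, -0.9, -2.6]
finger_gap: 0.043
grasp_force: 61.7
```

Call:
play_rows(
  plan=[-0.025,0.033,0,0,0.2,-0.05,0.066,0,0,0.2,-0.075,0.099,0,0,0.2,-0.0875,0.114,0,0,0.2,-0.0875,0.114,0.02,0,0.2],
)

```text
clock: 27.8
eef_pos: [0.6336, -0.1264, 0.1456]
eef_rot: [[-0.993, 0.118, 0.005], [0.118, 0.993, -0.001], [-0.005, -0.0, -1.0]]
wrist_force: [0.4, -0.6, -1.6]
finger_gap: 0.0424
grasp_force: 61.7
```

Call:
play_rows(
  plan=[0,0,0.02,0,0.2,0,0,0.04,0,0.2,0,0,0.04,0,0.2,0,0,0.04,0,0.2],
)

```text
clock: 28.2
eef_pos: [0.6306, -0.1288, 0.1033]
eef_rot: [[-0.993, 0.122, -0.001], [0.122, 0.993, 0.0], [0.001, 0.0, -1.0]]
wrist_force: [0.3, -0.7, -0.9]
finger_gap: 0.0426
grasp_force: 61.8
```

```bash
python3 - <<'E'
from h import *
s=status.state();print(s['finger_gap'],s['grasp_force'],s['wrist_force'])
legs([*loc(ST,0.003,-.150),.091])
d=im('side');blue_side(d)
T=np.array(s['eef_pos'])
print([w2p(d,[T[0]+o,T[1]-.022,T[2]-.068]).round(1).tolist() for o in(-.004,-.002,0)])
E
```

```text
0.04262023907953824 61.75206542015076 [ 0.27798181 -0.7351497  -0.93957636]
at [ 0.6306 -0.1288  0.1033] yaw 0.122 t 28.2
to [ 0.6317 -0.1293  0.091 ] shift [-0.0012 -0.0004  0.0122]
blue [17, 4, 12, 5, 47] (np.float64(297.9), np.float64(186.0)) st [0.0019 0.0671]
blue [25, 20, 6, 12, 59] (np.float64(302.7), np.float64(205.7)) st [ 0.007  -0.0361]
blue [22, 48, 15, 8, 52] (np.float64(303.9), np.float64(232.5)) st [-0.0011 -0.1579]
[[305.0, 236.3], [305.7, 236.3], [306.4, 236.2]]
```

Call:
play_rows(
  plan=[-0.003,0,0.006,0,0.2,-0.003,0,0.01,0,0.2,-0.003,0,0.0125,0,0.2,-0.003,0,0.013,0,0.2,-0.003,0,0.013,0,0.2],
)

```text
clock: 28.75
eef_pos: [0.634, -0.1291, 0.0908]
eef_rot: [[-0.993, 0.121, 0.001], [0.121, 0.993, -0.0], [-0.001, -0.0, -1.0]]
wrist_force: [-0.1, 0.3, 1.5]
finger_gap: 0.0426
grasp_force: 62.4
```

```bash
python3 - <<'E'
from h import *
s=status.state();print(s['finger_gap'],s['grasp_force'],s['wrist_force'])
legs([*loc(ST,0.003,-.150),.091])
d=im('side');blue_side(d)
E
```

```text
0.042636420988071105 62.44735836982727 [-0.13565125  0.25109976  1.47012616]
at [ 0.634  -0.1291  0.0908] yaw 0.122 t 28.75
to [ 0.6317 -0.1293  0.091 ] shift [ 0.0022 -0.0004 -0.0002]
blue [17, 4, 12, 5, 51] (np.float64(298.1), np.float64(186.2)) st [0.0024 0.0662]
blue [25, 24, 7, 12, 61] (np.float64(303.5), np.float64(209.5)) st [ 0.0077 -0.0542]
blue [23, 52, 15, 8, 46] (np.float64(305.0), np.float64(236.2)) st [ 0.0004 -0.173 ]
```

Call:
play_rows(
  plan=[0,0,0,0,0.5,0,0,0,0,0.75,0,0,0,0,0.75,0,0,-0.02,0,0.75,0,0,-0.06,0,0.75],
)

```text
clock: 29.3
eef_pos: [0.632, -0.1286, 0.1466]
eef_rot: [[-0.993, 0.122, -0.008], [0.122, 0.993, 0.002], [0.008, 0.001, -1.0]]
wrist_force: [0.8, -1.1, -0.5]
finger_gap: 0.0636
grasp_force: 0.0
```

Call:
play_rows(
  plan=[0.001,-0.0,-0.005,0,0,0.002,-0.03,-0.005,0,0,0.002,-0.06,-0.005,0,0,0.002,-0.06,0.0,0,0,0.002,-0.06,0.0,0,0],
)

```text
clock: 29.8
eef_pos: [0.624, -0.1886, 0.149]
eef_rot: [[-0.992, 0.123, -0.002], [0.123, 0.992, 0.001], [0.002, 0.001, -1.0]]
wrist_force: [0.9, 0.6, -0.5]
finger_gap: -0.0
grasp_force: 0.0
```

```bash
python3 - <<'E'
from h import *
s=status.state();print(s['finger_gap'],s['wrist_force'])
legs([*loc(ST,0.001,-.206),.112],[*loc(ST,0.001,-.13),.112])
d=im('side');blue_side(d)
E
```

```text
-2.4947028546170477e-05 [ 0.86041915  0.61681627 -0.4722884 ]
at [ 0.624  -0.1886  0.149 ] yaw 0.123 t 29.8
to [ 0.6229 -0.1846  0.112 ] shift [0.0015 0.0038 0.037 ]
to [ 0.6322 -0.1092  0.112 ] shift [0.0001 0.076  0.0001]
blue [17, 4, 13, 5, 52] (np.float64(298.5), np.float64(186.3)) st [0.0034 0.0656]
blue [25, 24, 9, 13, 77] (np.float64(303.9), np.float64(209.8)) st [ 0.0089 -0.0556]
blue [23, 52, 15, 7, 46] (np.float64(305.0), np.float64(236.0)) st [ 0.0005 -0.1725]
```

Call:
play_rows(
  plan=[0,0,0.02,0,0,0,0,0.038,0,0,0,0,0.038,0,0,0,0.01,0.038,0,0,0,0.02,0.038,0,0],
)

```text
clock: 30.35
eef_pos: [0.6277, -0.1675, 0.1138]
eef_rot: [[-0.993, 0.121, 0.002], [0.121, 0.993, -0.0], [-0.002, -0.0, -1.0]]
wrist_force: [0.6, 0.3, 0.7]
finger_gap: -0.0
grasp_force: 0.0
```

Call:
play_rows(
  plan=[0,0.005,0,0,0,0,0.01,0,0,0,0,0.015,0,0,0,0,0.02,0,0,0,0,0.025,0,0,0],
)

```text
clock: 30.85
eef_pos: [0.63, -0.1434, 0.1123]
eef_rot: [[-0.993, 0.122, 0.0], [0.122, 0.993, 0.0], [0.0, 0.0, -1.0]]
wrist_force: [0.8, 0.3, 0.9]
finger_gap: 0.0002
grasp_force: 0.0
```

Call:
play_rows(
  plan=[0,0.005,0,0,0,0,0.01,0,0,0,0,0.015,0,0,0,0,0.02,0,0,0,0,0.02,0,0,0],
)

```text
clock: 31.35
eef_pos: [0.6325, -0.1232, 0.1123]
eef_rot: [[-0.993, 0.121, 0.0], [0.121, 0.993, 0.0], [-0.0, 0.0, -1.0]]
wrist_force: [0.0, -0.3, 0.2]
finger_gap: -0.0001
grasp_force: 0.0
```

Call:
play_rows(
  plan=[0,0,0,0,0,0,0,0,0,0,0,0,-0.02,0,0,0,-0.02,-0.04,0,0,0,-0.04,-0.04,0,0],
)

```text
clock: 31.85
eef_pos: [0.6289, -0.1643, 0.1563]
eef_rot: [[-0.993, 0.121, 0.006], [0.121, 0.993, -0.002], [-0.006, -0.001, -1.0]]
wrist_force: [0.4, -0.3, -0.3]
finger_gap: 0.0
grasp_force: 0.0
```

```bash
python3 - <<'E'
from h import *
d=im('side');blue_side(d)
legs([*loc(ST,0.001,-.160),.155],[*loc(ST,0.001,-.160),.038],[*loc(ST,0.001,.02),.038])
E
```

```text
blue [17, 4, 13, 5, 53] (np.float64(298.4), np.float64(186.3)) st [0.0032 0.0657]
blue [20, 20, 13, 6, 29] (np.float64(300.3), np.float64(202.2)) st [ 0.0017 -0.0185]
blue [21, 37, 15, 14, 168] (np.float64(303.3), np.float64(223.5)) st [ 0.0011 -0.1191]
at [ 0.6277 -0.1676  0.1545] yaw 0.124 t 31.9
to [ 0.6285 -0.1389  0.155 ] shift [ 0.0028  0.0286 -0.0006]
to [ 0.6285 -0.1389  0.038 ] shift [0.0004 0.0003 0.117 ]
to [0.6504 0.0397 0.038 ] shift [ 0.0004  0.18   -0.0004]
```

Lying. I'll push the third cartridge the same way.

Call:
play_rows(
  plan=[0.0015,0.027,0,0,0,0.0015,0.027,0.035,0,0,0.0015,0.027,0.075,0,0,0.0015,0.027,0.108,0,0,0.0015,0.027,0.114,0,0],
)

```text
clock: 32.4
eef_pos: [0.6264, -0.1358, 0.0327]
eef_rot: [[-0.993, 0.122, -0.009], [0.122, 0.993, 0.003], [0.009, 0.002, -1.0]]
wrist_force: [-0.6, -0.4, 0.4]
finger_gap: 0.0003
grasp_force: 0.0
```

Call:
play_rows(
  plan=[0,0,0,0,0,0,0,0,0,0,0,0,0,0,0],
)

```text
clock: 32.7
eef_pos: [0.6308, -0.137, 0.0411]
eef_rot: [[-0.993, 0.122, 0.004], [0.122, 0.993, -0.001], [-0.004, -0.001, -1.0]]
wrist_force: [-0.2, 0.8, 0.2]
finger_gap: 0.0002
grasp_force: 0.0
```

```bash
python3 - <<'E'
from h import *
legs([*loc(ST,0.001,-.160),.038],[*loc(ST,0.001,.024),.038])
print(status.state()['wrist_force'])
E
```

```text
at [ 0.6308 -0.137   0.0411] yaw 0.122 t 32.7
to [ 0.6285 -0.1389  0.038 ] shift [ 0.002  -0.0022  0.0031]
to [0.6509 0.0437 0.038 ] shift [-0.00e+00  1.84e-01 -1.00e-04]
[-0.23814656  0.84443174  0.18175726]
```

Call:
play_rows(
  plan=[0.002,0.01,0.002,0,0,0.002,0.022,0.003,0,0,0.002,0.036,0.003,0,0,0.002,0.051,0.003,0,0,0.002,0.066,0.003,0,0],
)

```text
clock: 33.2
eef_pos: [0.6357, -0.072, 0.0362]
eef_rot: [[-0.993, 0.122, 0.001], [0.122, 0.992, -0.005], [-0.001, -0.005, -1.0]]
wrist_force: [-2.6, -15.0, 4.1]
finger_gap: 0.0002
grasp_force: 7.9
```

Call:
play_rows(
  plan=[0,0.014,0,0,0,0,0.028,0,0,0,0,0.042,0,0,0,0,0.056,0,0,0,0,0.066,0,0,0],
)

```text
clock: 33.7
eef_pos: [0.6438, -0.0052, 0.0361]
eef_rot: [[-0.993, 0.122, 0.001], [0.122, 0.993, -0.003], [-0.001, -0.003, -1.0]]
wrist_force: [-1.3, -10.5, 4.1]
finger_gap: -0.0
grasp_force: 5.3
```

Call:
play_rows(
  plan=[0,0.01,0,0,0,0,0.02,0,0,0,0,0.03,0,0,0,0,0.04,0,0,0,0,0.048,0,0,0],
)

```text
clock: 34.2
eef_pos: [0.6496, 0.0422, 0.0361]
eef_rot: [[-0.993, 0.122, 0.001], [0.122, 0.993, -0.003], [-0.001, -0.002, -1.0]]
wrist_force: [-0.1, -10.1, 4.6]
finger_gap: -0.0001
grasp_force: 5.1
```

Call:
play_rows(
  plan=[0,0.002,0,0,0,0,0.002,0,0,0,0,0.001,-0.04,0,0,0,0,-0.085,0,0,0,0,-0.125,0,0],
)

```text
clock: 34.7
eef_pos: [0.6489, 0.0441, 0.1619]
eef_rot: [[-0.993, 0.12, -0.0], [0.12, 0.993, 0.001], [0.001, 0.001, -1.0]]
wrist_force: [0.5, -0.3, 0.2]
finger_gap: 0.0002
grasp_force: 0.0
```

Call:
play_rows(
  plan=[0.04,-0.02,0,0,0,0.08,-0.04,0,0,0,0.12,-0.06,0,0,0,0.16,-0.08,0,0,0,0.19,-0.1,0,0,0],
)

```text
clock: 35.2
eef_pos: [0.4463, -0.0327, 0.1597]
eef_rot: [[-0.993, 0.12, -0.001], [0.12, 0.993, 0.001], [0.001, 0.001, -1.0]]
wrist_force: [-0.3, -0.5, 0.5]
finger_gap: -0.0002
grasp_force: 0.0
```

```bash
python3 - <<'E'
from h import *
d=im('side');blue_side(d,v0=150)
i=d['color'][:,:,::-1].copy();a=cv2.resize(i[110:240,190:350],None,fx=3,fy=3,interpolation=cv2.INTER_CUBIC)
t=im('top');b=cv2.resize(t['color'][120:240,110:270,::-1],None,fx=3,fy=3,interpolation=cv2.INTER_CUBIC)
cv2.imwrite('pics/e1.png',cv2.resize(np.vstack([a,b]),None,fx=.79,fy=.79))
legs([*loc(BK,-.066,-.088),.16],[*loc(BK,-.066,-.088),.09],[*loc(BK,.0085,-.088),.09])
E
```

```text
blue [17, 34, 13, 5, 51] (np.float64(298.5), np.float64(186.4)) st [0.0036 0.0653]
at [ 0.4456 -0.0335  0.1597] yaw 0.122 t 35.3
to [0.3777 0.1487 0.16  ] shift [ 0.0897  0.1726 -0.    ]
to [0.3777 0.1487 0.09  ] shift [-0.0001 -0.      0.07  ]
to [0.4509 0.1349 0.09  ] shift [-0.0743 -0.0047 -0.0001]
```

View pics/e1.png

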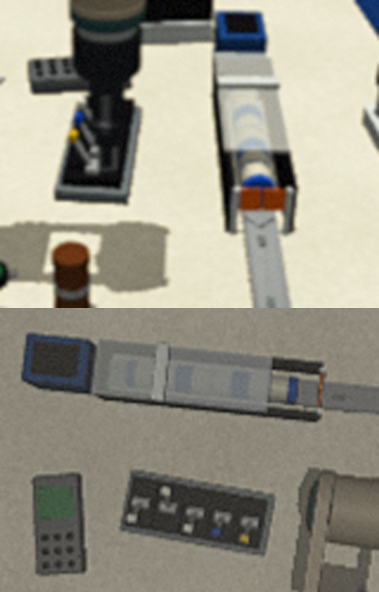

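The picture shows three cartridges end to end in the chamber, the leaves shut at crop (262,198), and yellow and blue both on the robot's side. Next, fan on.

Call:
play_rows(
  plan=[0.02,0.038,0,0,0,0.04,0.076,0,0,0,0.06,0.114,0,0,0,0.08,0.152,0,0,0,0.09,0.173,0,0,0],
)

```text
clock: 35.8
eef_pos: [0.3788, 0.1523, 0.1604]
eef_rot: [[-0.993, 0.118, -0.0], [0.118, 0.993, 0.002], [0.0, 0.002, -1.0]]
wrist_force: [-0.4, -0.9, 0.2]
finger_gap: -0.0001
grasp_force: 0.0
```

Call:
play_rows(
  plan=[0,0,0,0,0,0,0,0,0,0,0,0,0.03,0,0,0,0,0.06,0,0,0,0,0.06,0,0],
)

```text
clock: 36.3
eef_pos: [0.3782, 0.1477, 0.0966]
eef_rot: [[-0.992, 0.123, -0.008], [0.123, 0.992, -0.002], [0.007, -0.003, -1.0]]
wrist_force: [-1.6, -0.0, 0.5]
finger_gap: -0.0004
grasp_force: 0.0
```

Call:
play_rows(
  plan=[0,0,0,0,0,0,0,0,0,0],
)

```text
clock: 36.5
eef_pos: [0.3813, 0.1488, 0.1021]
eef_rot: [[-0.993, 0.122, 0.003], [0.122, 0.993, 0.001], [-0.002, 0.001, -1.0]]
wrist_force: [0.0, 0.0, -0.9]
finger_gap: 0.0002
grasp_force: 0.0
```

```bash
python3 - <<'E'
from h import *
legs([*loc(BK,-.066,-.088),.09],[*loc(BK,.0085,-.088),.09])
print(status.state()['wrist_force'])
E
```

```text
at [0.3813 0.1488 0.1021] yaw 0.122 t 36.5
to [0.3777 0.1487 0.09  ] shift [ 0.0036 -0.0006  0.012 ]
to [0.4509 0.1349 0.09  ] shift [-0.0743 -0.0047  0.0002]
[ 0.01168753  0.01147022 -0.90139763]
```

Call:
play_rows(
  plan=[0,0,0.012,0,0,0,0,0.012,0,0,-0.015,-0.001,0.012,0,0,-0.03,-0.002,0.012,0,0,-0.045,-0.003,0.012,0,0],
)

```text
clock: 37.0
eef_pos: [0.4247, 0.1404, 0.0885]
eef_rot: [[-0.993, 0.121, -0.001], [0.121, 0.993, 0.0], [0.001, 0.0, -1.0]]
wrist_force: [-2.1, 0.2, 1.0]
finger_gap: -0.0
grasp_force: 1.1
```

Call:
play_rows(
  plan=[-0.012,-0.001,0,0,0,-0.02,-0.002,0,0,0,-0.026,-0.002,0,0,0,-0.026,-0.002,0,0,0,-0.026,-0.002,0,0,0],
)

```text
clock: 37.5
eef_pos: [0.4501, 0.1352, 0.0884]
eef_rot: [[-0.993, 0.121, 0.001], [0.121, 0.993, 0.0], [-0.001, 0.0, -1.0]]
wrist_force: [0.8, 0.7, -0.2]
finger_gap: -0.0001
grasp_force: 0.0
```

```bash
cat >>h.py <<'E'
def tog(d,n):
    hsv=cv2.cvtColor(d['color'],cv2.COLOR_RGB2HSV)
    for nm,lo,hi in(('yel',(20,120,80),(32,255,255)),('blu',(105,120,50),(130,255,255))):
        m=cv2.inRange(hsv,lo,hi);k=-.088 if nm=='yel' else -.044
        a=[w2p(d,[*loc(BK,x,k),.086]).round(1) for x in(-.0264,.0264)]
        c=np.mean(a,0);n_,l,st,ce=cv2.connectedComponentsWithStats(m)
        print(n,nm,'off',a[0],'on',a[1],[(int(st[i,4]),ce[i].round(1).tolist()) for i in range(1,n_) if np.hypot(*(ce[i]-c))<16])
E
python3 - <<'E'
from h import *
legs([*loc(BK,.0085,-.088),.09])
print(status.state()['wrist_force'])
for n in('side','top'): tog(im(n),n)
E
```

```text
at [0.4501 0.1352 0.0884] yaw 0.122 t 37.5
to [0.4509 0.1349 0.09  ] shift [-0.0008 -0.0002 -0.0016]
[ 0.82680046  0.67750008 -0.218123  ]
side yel off [219.5 167.1] on [236.5 167.9] [(19, [236.8, 167.8])]
side blu off [221.2 159.8] on [237.7 160.7] [(18, [223.2, 159.4])]
top yel off [213.  216.6] on [215.4 202.4] []
top blu off [201.1 214.6] on [203.6 200.3] []
```

Call:
play_rows(
  plan=[-0.003,0,0,0,0,-0.004,0,0,0,0,-0.004,0,0,0,0],
)

```text
clock: 37.9
eef_pos: [0.452, 0.1351, 0.0881]
eef_rot: [[-0.993, 0.121, -0.006], [0.121, 0.993, 0.0], [0.006, -0.0, -1.0]]
wrist_force: [-12.5, 1.1, 6.7]
finger_gap: 0.0
grasp_force: 6.7
```

Call:
play_rows(
  plan=[0.025,0.001,0,0,0,0.055,0.003,0,0,0,0.078,0.004,0,0,0,0.078,0.004,-0.02,0,0,0.078,0.004,-0.02,0,0],
)

```text
clock: 38.4
eef_pos: [0.3782, 0.1487, 0.1107]
eef_rot: [[-0.993, 0.121, 0.005], [0.121, 0.993, 0.001], [-0.005, 0.002, -1.0]]
wrist_force: [0.1, -0.4, -0.5]
finger_gap: 0.0003
grasp_force: 0.0
```

```bash
python3 - <<'E'
from h import *
legs([*loc(BK,-.066,-.044),.11],[*loc(BK,-.066,-.044),.09],[*loc(BK,.0085,-.044),.09])
for n in('side','top'): tog(im(n),n)
E
```

```text
at [0.3782 0.1487 0.1107] yaw 0.121 t 38.4
to [0.3858 0.192  0.11  ] shift [-0.0023  0.0439  0.0008]
to [0.3858 0.192  0.09  ] shift [ 0.0001 -0.      0.02  ]
to [0.459  0.1782 0.09  ] shift [-0.0743 -0.0048  0.0004]
side yel off [219.5 167.1] on [236.5 167.9] [(26, [237.0, 167.5])]
side blu off [221.2 159.8] on [237.7 160.7] [(16, [223.1, 159.4])]
top yel off [213.  216.6] on [215.4 202.4] [(15, [215.4, 202.4])]
top blu off [201.1 214.6] on [203.6 200.3] []
```

The fan sits firmly on its stop. Now the pump.

Call:
play_rows(
  plan=[0,0.044,0,0,0,0,0.044,0,0,0,0,0.044,0.0,0,0,0,0.044,0.02,0,0,0,0.044,0.02,0,0],
)

```text
clock: 39.0
eef_pos: [0.3811, 0.1906, 0.0857]
eef_rot: [[-0.992, 0.122, -0.005], [0.122, 0.992, -0.002], [0.004, -0.003, -1.0]]
wrist_force: [-0.2, -0.3, -0.2]
finger_gap: 0.0002
grasp_force: 0.0
```

```bash
python3 - <<'E'
from h import *
legs([*loc(BK,-.066,-.044),.09],[*loc(BK,.0085,-.044),.09])
E
```

```text
at [0.3811 0.1906 0.0857] yaw 0.123 t 39.0
to [0.3858 0.192  0.09  ] shift [-0.0045  0.002  -0.0043]
to [0.459  0.1782 0.09  ] shift [-0.0743 -0.0047 -0.0003]
```

Call:
play_rows(
  plan=[0,0,0,0,0,-0.015,-0.001,0,0,0,-0.03,-0.001,0,0,0,-0.045,-0.002,0,0,0,-0.058,-0.002,0,0,0],
)

```text
clock: 39.5
eef_pos: [0.4406, 0.1823, 0.0893]
eef_rot: [[-0.993, 0.122, 0.0], [0.122, 0.993, 0.0], [-0.0, 0.0, -1.0]]
wrist_force: [-1.5, -0.6, 1.2]
finger_gap: 0.0001
grasp_force: 0.9
```

Call:
play_rows(
  plan=[-0.008,0,0,0,0,-0.016,-0.001,0,0,0,-0.018,-0.001,0,0,0,-0.018,-0.001,0,0,0],
)

```text
clock: 39.9
eef_pos: [0.4577, 0.1795, 0.0884]
eef_rot: [[-0.993, 0.122, 0.0], [0.122, 0.993, 0.0], [-0.0, 0.0, -1.0]]
wrist_force: [0.0, -1.0, 0.2]
finger_gap: 0.0001
grasp_force: 0.1
```

```bash
python3 - <<'E'
from h import *
legs([*loc(BK,.0105,-.044),.09])
print(status.state()['wrist_force'])
tog(im('side'),'side')
E
```

```text
at [0.4577 0.1795 0.0884] yaw 0.122 t 39.9
to [0.461  0.1778 0.09  ] shift [-0.0035 -0.0013 -0.0016]
[ 0.02003982 -0.99677576  0.22994032]
side yel off [219.5 167.1] on [236.5 167.9] [(22, [237.0, 167.7])]
side blu off [221.2 159.8] on [237.7 160.7] [(20, [238.0, 160.2])]
```

Press up to the stop, then retreat back and up, clear of everything.

Call:
play_rows(
  plan=[-0.003,0,0,0,0,-0.005,0,0,0,0,-0.005,0,0,0,0],
)

```text
clock: 40.25
eef_pos: [0.4606, 0.1793, 0.0881]
eef_rot: [[-0.993, 0.121, -0.005], [0.121, 0.993, 0.0], [0.005, -0.0, -1.0]]
wrist_force: [-11.4, 0.5, 6.1]
finger_gap: 0.0002
grasp_force: 5.9
```

Call:
play_rows(
  plan=[0.025,0.001,0,0,0,0.06,0.003,-0.01,0,0,0.07,0.003,-0.05,0,0,0.07,0.003,-0.09,0,0,0.07,0.003,-0.12,0,0],
)

```text
clock: 40.75
eef_pos: [0.3935, 0.1908, 0.2114]
eef_rot: [[-0.993, 0.121, 0.004], [0.121, 0.993, 0.001], [-0.004, 0.002, -1.0]]
wrist_force: [-0.7, -0.1, 0.7]
finger_gap: 0.0001
grasp_force: 0.0
```

Call:
play_rows(
  plan=[0,0.04,0,0,0,-0.0,0.08,0,0,0,0,0.12,0,0,0,0,0.16,0,0,0,0,0.16,0,0,0],
)

```text
clock: 41.25
eef_pos: [0.4125, 0.3528, 0.2074]
eef_rot: [[-0.993, 0.118, -0.001], [0.118, 0.993, 0.001], [0.001, 0.0, -1.0]]
wrist_force: [-0.5, -0.4, 0.1]
finger_gap: -0.0002
grasp_force: 0.0
```

Call:
play_rows(
  plan=[0,0,0,0,0,0,0,0,0,0,0,0,0,0,0],
)

```text
clock: 41.55
eef_pos: [0.413, 0.3484, 0.2088]
eef_rot: [[-0.992, 0.123, 0.001], [0.123, 0.992, 0.0], [-0.001, 0.001, -1.0]]
wrist_force: [0.4, 0.6, 0.6]
finger_gap: -0.0003
grasp_force: 0.0
```

```bash
python3 - <<'E'
from h import *
d=im('side');t=im('top');tog(d,'side');tog(t,'top');blue_side(d,v0=150)
a=cv2.resize(d['color'][110:240,190:350,::-1],None,fx=3,fy=3,interpolation=cv2.INTER_CUBIC)
b=cv2.resize(t['color'][120:240,110:270,::-1],None,fx=3,fy=3,interpolation=cv2.INTER_CUBIC)
cv2.imwrite('pics/e2.png',cv2.resize(np.vstack([a,b]),None,fx=.79,fy=.79))
print(status.state()['qvel'])
E
```

```text
side yel off [219.5 167.1] on [236.5 167.9] [(23, [237.0, 167.6])]
side blu off [221.2 159.8] on [237.7 160.7] [(27, [238.8, 160.0])]
top yel off [213.  216.6] on [215.4 202.4] [(14, [215.3, 202.5])]
top blu off [201.1 214.6] on [203.6 200.3] [(8, [203.4, 200.2])]
blue [17, 34, 13, 5, 51] (np.float64(298.5), np.float64(186.4)) st [0.0036 0.0653]
[ 0.00320463  0.00201425 -0.00440805  0.00107208 -0.00073369  0.00112791]
```

View pics/e2.png

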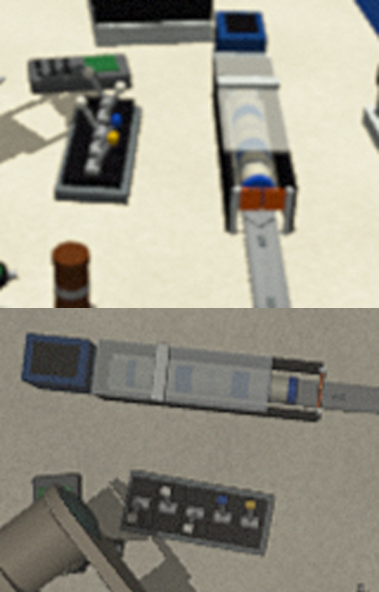

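The final picture shows yellow and blue on, the whites unmoved, three cartridges inside and the leaves shut. Handing in.

```bash
python3 -c "
from rig import ctrl;print(ctrl.sign_off())"
```

```text
the job is handed in; nothing more can be done
None
```

I handed the job in at about 42 s: all three cartridges lie in the chamber with the flaps shut, and the fan and pump are on; the sign-off returned no verdict, so this rests on my last pictures.

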